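Change over the check weight on a bench scale with spring tongs

ROBOT

A 6-joint arm with a two-finger parallel gripper is mounted at the origin on the work surface. World frame = base frame: x ahead of the robot, y to its left, z up, the work surface at z = 0. Lengths are in m, angles in degrees, forces in N, time in s.
With the tool pointing down it reaches from about 0.25 to 0.725 m from the base axis. Payload 9.7 kg.
Tool frame: the origin (TCP) lies between the finger pads; the fingertips stand 19 mm ahead of it and the grasp point (between the pads) is the TCP; x points along the fingers, y is the direction in which the jaws open and shut, and the axes are right-handed (so a half turn about x gives the same grasp; the last joint's range is limited). The gripper opens to 85 mm and grips with 20 to 120 N. Pads are 22 mm wide; open, the fingers measure 114 mm over their backs; the gripper's body (76 mm by 85 mm) begins 54 mm behind the grasp point. The pads swing forward as they close: fully open they stand 13 mm farther back than shut.
Start: joints at [64.802, 4.979, 10.078, 95.1, 0, 90], TCP at [0.234, 0.498, 0.25] pointing down, gripper open.
Joint ranges: [-179.16, 179.16], [-48.56, 103.87], [-65.8, 70.77], [-126.05, 130.52], [-82.76, 87.17], [-180, 180]. Speed limits (degrees/s): [127.2, 127.2, 147.25, 180, 180, 180].

INTERFACE

Orientations are given as [roll, pitch, yaw] about the fixed x, y, z axes, in that order (R = Rz(yaw) Ry(pitch) Rx(roll)).
In Python, from workcell import bot gives the robot as it stands. The module is installed in compiled form; this text tells all that it offers.
- The arm moves only by the shell command python3 -m handwheel 'ROWS' [FORCE]. ROWS is JSON, a list of rows, each a list of 7 numbers: the turn, a rotation vector about the tool's x, y, z in degrees, then the shift along the tool's x, y, z in m, then the closure, from -1 (fully open) to 1 (shut), so that 0 is half open. In form: [[ax, ay, az, dx, dy, dz, fingers], ...]. A call has 1 to 20 rows; each row is the pose to reach, as a shift and turn from the pose commanded when the call began, along the tool's axes at that moment; what a row does not reach only later rows make up. A row lasts 1/8 s, in which the tool goes at most 62.5 mm and 10.7 degrees, less where a joint would pass 70% of its speed; a pose out of reach is approached as far as the arm can. A call with a gripper value outside its range is refused whole. The fingers move at their own pace and stop on an object; FORCE is the grip in N (left out, the last holds). Time passes only in rows, so rows that repeat a pose let the fingers close. It gives the time, the measured TCP pose, the force and the opening at its end, in the units of the state.
- bot.get_obs(): the state, without advancing time (a new reading comes with each control period).
- bot.camera(name): name is "scene" or "top"; returns a dict with "frame" (384x512x3 uint8, red, green, blue), "fx", "fy", "cx", "cy" (pixels), "k1" (the pictures are not rectified: a ray, as slopes to the right and down, at radius r is drawn at 1 + k1 r^2 times it, then the intrinsics apply), "R" (3x3) and "t" (3): a world point X has camera coordinates R X + t. Camera axes: x right, y down, z forward; pixel columns grow to the right and rows downward; lengths in m; the calibration is good to about 2 mm. A picture is of the moment at which its call begins. There is no depth.
- bot.job_done(): hands the job in, once; it reports no verdict.
Trained networks look in a picture, given as the dict that the camera call returned (one of the last four; its "shot" number tells which), for a name from the list of things; names that differ only in an ending like _2 or _b are one class to them, and where a whole thing is asked for, a point or a joint stands for the part that bears it (a point fixed in the world has none). Each returns a list of dicts, best first, with "conf" (0 to 1); they miss things now and then, are a little off and sometimes report something else, mostly with a low value. They report only what shows in the picture. A call takes as long as a camera call.
- bot.look_for(name, picture): "bbox" ([left, top, width, height] as shares, 0 to 1, of the picture: columns of its width, rows of its height, round what is visible of it).
- bot.tip_of(name, picture): "centre" ([column, row] as shares, 0 to 1, of the picture: columns of its width, rows of its height: a listed point, or the origin of a listed thing).
The state is a dict: "time": time; "q": joint angles; "qd": joint speeds; "joint_efforts": joint torques, N m; "ee_pos": TCP position; "tcp_rot": TCP orientation; "wrist_force": force on the tool from outside, world axes, zero at the start; "torque": the same for the moment, N m; "opening": finger opening in m.
Only numpy, scipy, OpenCV 4.12 (cv2) and the standard library are available. Lean on these libraries where they do the work, as an engineer would, in place of code of your own. Each camera call takes 0.05 s, during which the arm holds its last target.

TASK

The stores' bench scale is being checked with steel weights that may only be handled with the spring tongs, never with the gripper itself. Pick up the tongs, use them to take the weight that stands on the scale's pan and set it down upright in the empty pocket of the wooden weight block, fully home and let go; then lift the next larger weight out of its pocket beside it with the tongs. Finish while still holding that weight in the tongs, upright, still and free of everything, a few centimetres above the middle of the empty pan; do not drop or knock over any weight, and leave the other weights and the things on the bench where they are.

Things in the scene. Friction and masses are not known exactly. Their poses are not given: they have to be found in the camera images.
- tongs: Steel spring tongs, 253 mm long, about 100 g, balanced near the origin, lying on edge on the bench. Origin: on the underside and centre line, below the middle of the two black ribbed grips; x to the jaws, y across, z up. Grips: 70 mm long (x -35 to 35 mm), 26 mm high; 54 mm wide over both when open. The arms pivot at the bow, x = -100 mm, and close symmetrically when the grips are squeezed.
- jaws (a point): Point midway between the tongs' jaws, level with the underside (tongs' x = 120 mm). Each jaw is a rubber-faced shallow upright vee, 22 mm long in x, 14 mm high from the underside up, apex at this x. Apex to apex 58 mm when open; shrinks 2.2 mm per 1 mm taken off the grips' width: 45 mm gap (either weight enters; 54 mm over the outsides) at 48 mm grip width.
- tongs_left (a joint): Squeeze of each tong arm: 0 open, 0.11 rad shut; each grip moves in 1 mm per 0.01 rad. Spring: about 9 N on each grip when open, 10 N at 48 mm grip width, 12 N on a weight. So they can be carried open at 48 mm, and relaxing to 48 mm frees a weight. With a weight, grip firmly (50 N or more; under 40 N they sag). Jaws touch the 28 mm weight at about 42 mm grip width, the 22 mm one at about 39 mm.
- w100: The weight that stands on the scale's pan at the start: plain stainless steel, upright cylinder 22 mm in diameter and 26 mm high with a narrower neck and a 19 mm knob above, 38 mm high in all, 100 g. Origin: centre of its underside, z up.
- w200: The next larger weight: same shape, cylinder 28 mm in diameter and 34 mm high, 24 mm knob, 48 mm high in all, 200 g. Stands in its pocket of the block, beside the empty one, its underside 10 mm below the block's top. Origin: centre of its underside, z up.
- pocket_100 (a point): The empty pocket in the block: centre of its floor. Round, 27 mm in diameter (for the 22 mm weight), 10 mm deep, small chamfer at the mouth.
- block: Wooden weight block, fixed, 100 mm (x) by 240 mm (y), 36 mm high. Origin: centre of its underside; x roughly away from the robot. Four pockets 10 mm deep in a row along y, 56 mm apart, graded: y = +84 mm 50 g, +28 mm the empty one for the 22 mm weight, -28 mm the 28 mm weight, -84 mm 500 g. Block and scale stand on either side of the tongs, which side varies.
- pan (a point): Centre of the top face of the scale's stainless pan, 60 mm above the bench; the pan is 138 mm in the scale's x and 180 mm in y. The front panel with display and keys, on the robot's side, lies lower (below 51 mm). The scale is fixed to the bench.
- w50: The smallest weight, 18 mm in diameter and 30 mm high in all, in its pocket; to be left alone. Origin: centre of its underside.
- w500: The largest weight, 38 mm in diameter and 65 mm high in all, in its pocket; to be left alone. Origin: centre of its underside.
- scale: Low bench scale, housing 200 mm square, 44 mm high without the pan, fixed. Origin: centre of its underside; front (display and keys) towards its -x.
- tape_roll: Bystander: roll of clear tape, 72 mm across, 24 mm high, lying flat. Origin: centre of its underside.
- padlock: Bystander: brass padlock lying flat, body 32 x 40 x 18 mm. Origin: under its body.
- tape_measure: Bystander: tape measure lying flat, 66 x 60 mm, 34 mm high. Origin: centre of its underside.
- torch: Bystander: small dark torch lying down, 122 mm long, 34 mm across. Origin: under its middle.
- mug: Bystander: white mug, 80 mm across, 95 mm high. Origin: centre of its underside.
- spray_can: Bystander: spray can, 52 mm across, 160 mm high. Origin: centre of its underside.

How it is judged:
By the outcome, as a careful person would: the job done as asked, in the order asked, and still so for the second after the job is handed in, while the arm keeps its last pose, push and grip.
It also fails if it takes over 56 s, if anything falls off the work surface, if the arm or the gripper's body presses on something with over 40 N, if the wrist force passes 120 N, or if a joint passes its speed limit or range.

## Working session

There is one attempt and no reset: what is moved stays moved. The work goes in short steps, Python scripts to look and compute and a shell command to move; the robot and the scene stay as the last step left them, time stands still between calls to the robot, and variables do not carry over. Pictures are saved under pics/ and viewed, and the job is handed in when it is done.

```bash
ls; mkdir -p pics; python3 - <<'E'
from workcell import bot
import cv2,pickle
o=bot.get_obs();print(o)
P={}
for n in("scene","top"):
    p=bot.camera(n);P[n]=p
    cv2.imwrite(f"pics/{n}0.png",cv2.resize(p["frame"][:,:,::-1],(800,600),interpolation=cv2.INTER_CUBIC))
    print(n,{k:p[k] for k in p if k!="frame"})
    for t in ["tongs","jaws","w100","w200","pocket_100","block","pan","w50","w500","scale"]:
        try:
            r=bot.tip_of(t,p); print(t,[( [round(c*s,1) for c,s in zip(d["centre"],(512,384))],round(d["conf"],2)) for d in r[:2]])
        except Exception as e: print(t,e)
pickle.dump(P,open("p0.pkl","wb"))
print(bot.get_obs()["time"])
E
```

```text
pics
{'time': 0.0, 'q': array([ 6.48012124e+01,  5.01077474e+00,  1.00355007e+01,  9.50980628e+01,
       -1.76617262e-03,  8.99991000e+01]), 'qd': array([-0.06892134, -0.00264789, -0.063253  , -0.14261841,  0.01953788,
        0.00928457]), 'joint_efforts': array([ 4.45998558e-04, -5.20385385e+01,  4.64806545e+01,  1.63543207e-02,
        6.12653548e-05,  9.75565655e-06]), 'ee_pos': array([0.23409548, 0.49748629, 0.24959553]), 'tcp_rot': array([ -88.62131175,   89.92664191, -113.81919818]), 'wrist_force': array([0.54445423, 0.18135619, 0.11675993]), 'torque': array([ 0.01515557, -0.02637608,  0.02276212]), 'opening': 0.08519794250952933}
scene {'fx': 355.1213148635054, 'fy': 355.1213148635054, 'cx': 259.9110451287526, 'cy': 189.3120896940057, 'k1': -0.03696014848188594, 'R': array([[ 0.36471398,  0.93111057,  0.00410168],
       [ 0.67277799, -0.26047522, -0.69247559],
       [-0.64370295,  0.25531505, -0.72142965]]), 't': array([-0.19828466, -0.31111004,  1.46750097]), 'shot': 1}
tongs [([261.6, 193.8], 0.78)]
jaws [([271.6, 221.7], 0.79), ([86.3, 257.4], 0.64)]
w100 [([321.3, 177.
[... 495 characters left out ...]
93383312, 'R': array([[-0.01199833, -0.99979345, -0.01640397],
       [-0.98265876,  0.01482526, -0.18482959],
       [ 0.18503461,  0.01390186, -0.98263367]]), 't': array([0.01538079, 0.53428749, 1.10989329]), 'shot': 2}
tongs [([249.6, 205.3], 0.49), ([106.1, 188.5], 0.48)]
jaws [([251.8, 169.8], 0.77), ([159.3, 191.3], 0.74)]
w100 [([172.6, 196.3], 0.66), ([343.5, 175.4], 0.61)]
w200 [([172.6, 196.3], 0.66), ([343.5, 175.4], 0.61)]
pocket_100 [([158.9, 192.2], 0.96)]
block [([167.6, 197.7], 0.88)]
pan [([348.6, 179.0], 0.64), ([249.9, 144.9], 0.59)]
w50 [([172.6, 196.3], 0.66), ([343.5, 175.4], 0.61)]
w500 [([172.6, 196.3], 0.66), ([343.5, 175.4], 0.61)]
scale [([343.1, 184.0], 0.79)]
1.1
```

View pics/scene0.png

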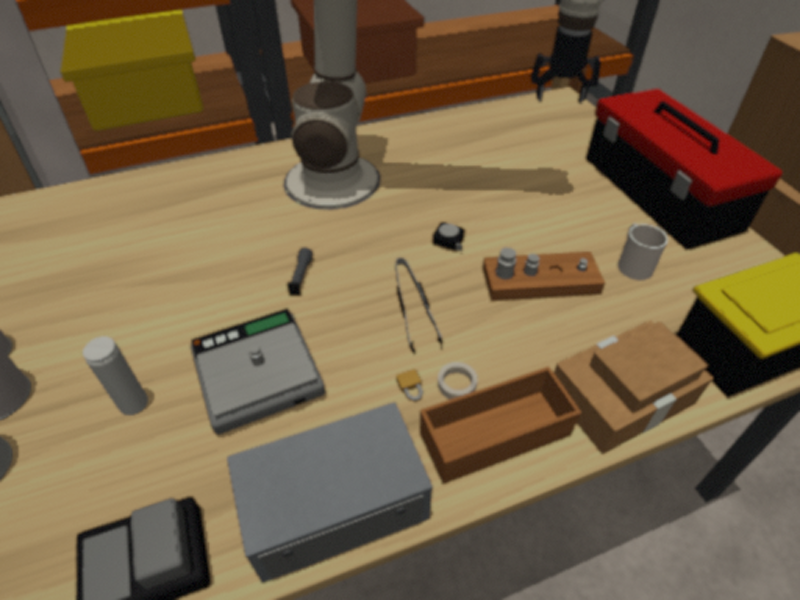

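View pics/top0.png

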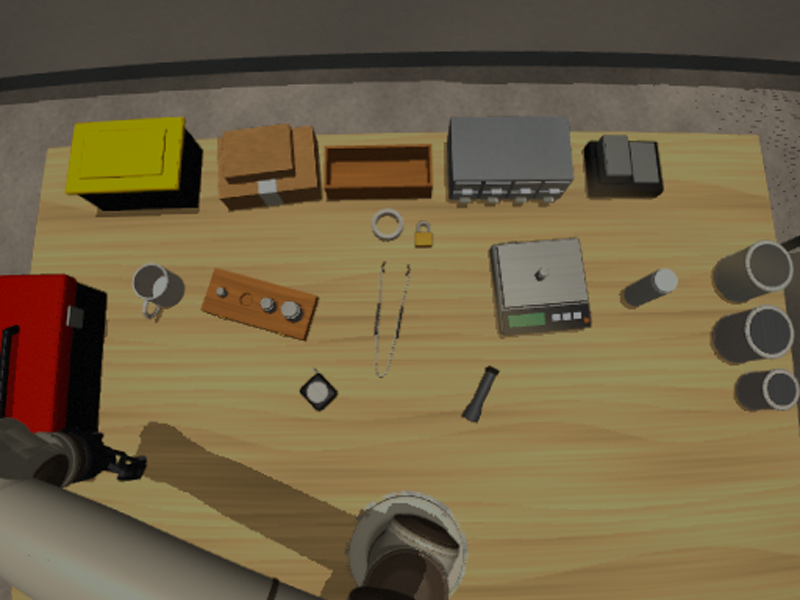

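```bash
cat > h.py <<'E'
import numpy as np,cv2,pickle
def ray(p,u,v):
    k=p["k1"];R,t=np.array(p["R"]),np.array(p["t"])
    d=cv2.undistortPoints(np.array([[[u,v]]],float),np.array([[p["fx"],0,p["cx"]],[0,p["fy"],p["cy"]],[0,0,1]]),np.array([k,0,0,0,0.]))[0,0]
    return -R.T@t, R.T@np.array([d[0],d[1],1])
def onz(p,u,v,z):
    c,d=ray(p,u,v); return c+d*(z-c[2])/d[2]
def tri(a,ua,b,ub):
    A=[];B=[]
    for p,u in((a,ua),(b,ub)):
        c,d=ray(p,*u);d=d/np.linalg.norm(d);M=np.eye(3)-np.outer(d,d);A.append(M);B.append(M@c)
    x=np.linalg.solve(sum(A),sum(B))
    return x,[float(np.linalg.norm(M@x-b)) for M,b in zip(A,B)]
def proj(p,X):
    X=np.array(X,float).reshape(-1,3);R=np.array(p["R"])
    q,_=cv2.projectPoints(X,cv2.Rodrigues(R)[0],np.array(p["t"],float),np.array([[p["fx"],0,p["cx"]],[0,p["fy"],p["cy"]],[0,0,1]]),np.array([p["k1"],0,0,0,0.]))
    return q[:,0]
def crop(p,u0,v0,w,h,s,name):
    im=p["frame"][v0:v0+h,u0:u0+w,::-1]
    im=cv2.resize(im,None,fx=s,fy=s,interpolation=cv2.INTER_CUBIC)
    for i in range(0,w,10): cv2.line(im,(i*s,0),(i*s,6 if i%50 else 14),(0,0,255),1); cv2.putText(im,str(u0+i),(i*s,24),0,.35,(0,0,255),1) if i%20==0 else 0
    for i in range(0,h,10): cv2.line(im,(0,i*s),(6,i*s),(0,0,255),1); cv2.putText(im,str(v0+i),(8,i*s+4),0,.35,(0,0,255),1) if i%20==0 else 0
    cv2.imwrite(name,im)
E
python3 - <<'E'
from h import *
P=pickle.load(open("p0.pkl","rb"))
crop(P["top"],225,155,60,100,6,"pics/t_tongs.png")
crop(P["top"],120,165,100,60,8,"pics/t_block.png")
crop(P["top"],305,145,80,75,8,"pics/t_scale.png")
crop(P["scene"],240,155,60,80,7,"pics/s_tongs.png")
crop(P["scene"],300,150,100,50,8,"pics/s_block.png")
E
```

```text
(no output)
```

View pics/t_tongs.png

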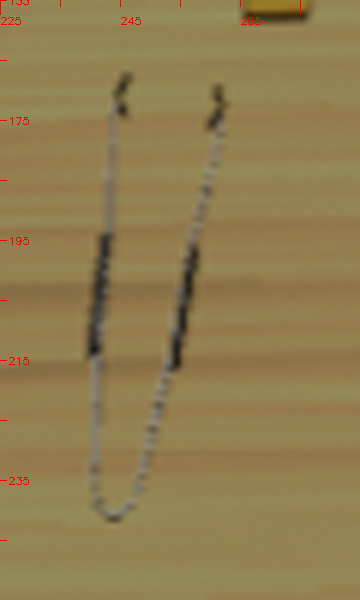

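View pics/t_block.png

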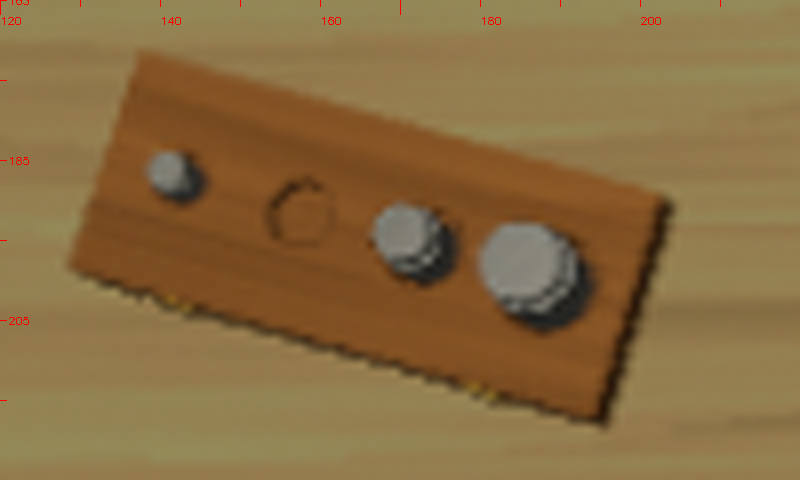

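View pics/t_scale.png

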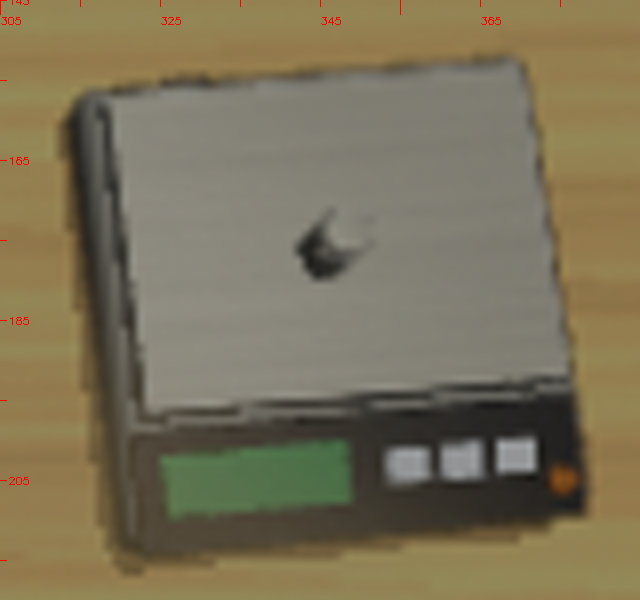

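View pics/s_tongs.png

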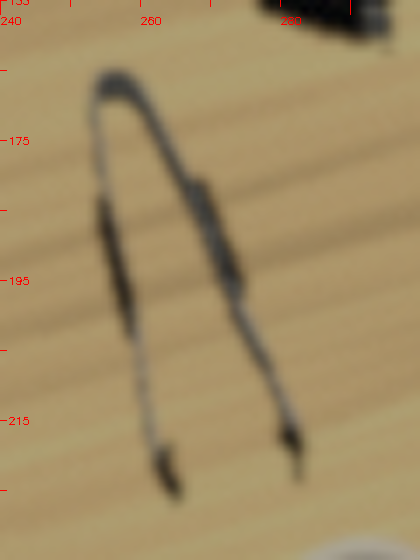

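View pics/s_block.png

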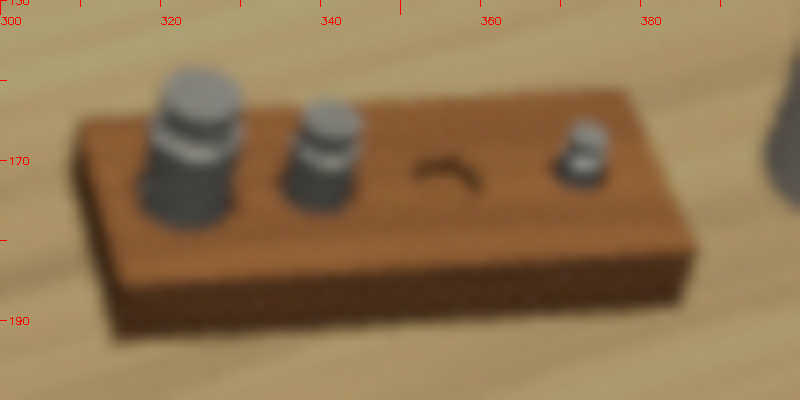

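```bash
cat > m.py <<'E'
from h import *
from scipy.optimize import least_squares
P=pickle.load(open("p0.pkl","rb"))
T,S=P["top"],P["scene"]
def px(u0,v0,s,L): return np.array([[u0+(x+.5)/s-.5,v0+(y+.5)/s-.5] for x,y in L])
tb=px(120,165,8,[(140,50),(660,199),(597,413),(70,265)])
sb=px(300,150,8,[(78,122),(628,90),(697,248),(122,287)])
hx,hy=.05,.12
# top view: TL = +x,+y ; TR=+x,-y ; BR=-x,-y ; BL=-x,+y
ct=[(hx,hy),(hx,-hy),(-hx,-hy),(-hx,hy)]
# scene: TL=-x,-y ; TR=-x,+y ; BR=+x,+y; BL=+x,-y
cs=[(-hx,-hy),(-hx,hy),(hx,hy),(hx,-hy)]
def place(c,q,z):
    a=q[2];return np.array([[q[0]+np.cos(a)*x-np.sin(a)*y,q[1]+np.sin(a)*x+np.cos(a)*y,z] for x,y in c])
def fit(parts,q0):
    f=lambda q:np.concatenate([(proj(c,place(l,q,z))-o).ravel() for c,l,o,z in parts])
    r=least_squares(f,q0);return r.x,np.abs(r.fun).reshape(-1,2).round(1).tolist()
for n,pp in (("top",[(T,ct,tb,.036)]),("sc",[(S,cs,sb,.036)]),("both",[(T,ct,tb,.036),(S,cs,sb,.036)])):
    q,e=fit(pp,[.45,.25,-.2]);print("block",n,q[:2].round(4),np.degrees(q[2]).round(2),e)
qb=q
for y in (84,28,-28,-84): print(y,place([(0,y/1e3)],q,.036).round(4))
for n,u,z in(("pocket",(300,212),.036),("w200",(405,233),.074),("w500",(520,262),.091),("w50",(167,171),.056)):
    print(n,onz(T,*px(120,165,8,[u])[0],z).round(4))
for n,u,z in(("w200",(333,120),.074),("w500",(202,95),.091),("w50",(590,133),.056)):
    print(n,onz(S,*px(300,150,8,[u])[0],z).round(4))
hx,hy=.069,.09
ct=[(hx,hy),(hx,-hy),(-hx,-hy),(-hx,hy)]
tp=px(305,145,8,[(105,97),(520,60),(572,380),(147,413)])
q,e=fit([(T,ct,tp,.06)],[.45,-.25,0]);print("pan",q[:2].round(4),np.degrees(q[2]),e)
print("w100",onz(T,*px(305,145,8,[(350,230)])[0],.098).round(4))
print("w100foot",onz(T,*px(305,145,8,[(322,258)])[0],.06).round(4))
tt=px(225,155,6,[(105,237),(94,353),(193,250),(174,367),(122,95),(217,108),(113,518)])
for n,u,z in zip("gl1 gl2 gr1 gr2 jl jr bow".split(),tt,[.026]*4+[.014]*2+[.012]): print(n,onz(T,*u,z).round(4))
st=px(240,155,7,[(103,200),(130,335),(195,182),(235,297),(168,470),(292,440),(113,85)])
for n,u,z in zip("gr1 gr2 gl1 gl2 jr jl bow".split(),st,[.02]*4+[.01]*2+[.012]): print("S",n,onz(S,*u,z).round(4))
E
python3 m.py
```

```text
block top [0.532  0.3155] -16.26 [[0.3, 0.1], [0.4, 0.8], [0.4, 0.6], [0.3, 0.3]]
block sc [0.5383 0.3137] -16.27 [[0.3, 0.3], [0.4, 0.2], [0.7, 0.4], [0.0, 0.0]]
block both [0.5344 0.3154] -16.29 [[0.3, 0.8], [0.5, 1.5], [0.3, 0.0], [0.2, 0.4], [0.4, 1.2], [0.7, 1.0], [0.4, 0.5], [0.1, 0.9]]
84 [[0.558 0.396 0.036]]
28 [[0.5423 0.3423 0.036 ]]
-28 [[0.5266 0.2885 0.036 ]]
-84 [[0.5109 0.2348 0.036 ]]
pocket [0.5403 0.3433 0.036 ]
w200 [0.5236 0.2872 0.074 ]
w500 [0.5079 0.2351 0.091 ]
w50 [0.555  0.3956 0.056 ]
w200 [0.5308 0.287  0.074 ]
w500 [0.5143 0.2333 0.091 ]
w50 [0.5597 0.3956 0.056 ]
pan [ 0.5843 -0.3003] 4.289279836376415 [[0.0, 0.2], [0.2, 0.0], [0.1, 0.3], [0.2, 0.4]]
w100 [ 0.5776 -0.2958  0.098 ]
w100foot [ 0.5747 -0.2932  0.06  ]
gl1 [0.5274 0.0523 0.026 ]
gl2 [0.4613 0.0588 0.026 ]
gr1 [0.5191 0.0024 0.026 ]
gr2 [0.4528 0.014  0.026 ]
jl [0.6131 0.0426 0.014 ]
jr [ 0.6044 -0.0124  0.014 ]
bow [0.3696 0.0494 0.012 ]
S gr1 [0.4583 0.0136 0.02  ]
S gr2 [ 0.5416 -0.0052  0.02  ]
S gl1 [0.4627 0.0582 0.02  ]
S gl2 [0.5373 0.0472 0.02  ]
S jr [ 0.6112 -0.0147  0.01  ]
S jl [0.6153 0.0414 0.01  ]
S bow [0.3777 0.0494 0.012 ]
```

```bash
cat > go.py <<'E'
import numpy as np,sys
from workcell import bot
from scipy.spatial.transform import Rotation as Ro
def pose(o=None):
    o=o or bot.get_obs()
    r,p,y=o["tcp_rot"]; R=Ro.from_euler("xyz",[r,p,y],degrees=True).as_matrix()
    return np.array(o["ee_pos"]),R,o
def target(h):
    a=np.radians(h); return np.column_stack([[0,0,-1],[np.cos(a),np.sin(a),0],[np.sin(a),-np.cos(a),0]])
def rel(pos,h,frm=None):
    p,R,o=pose()
    if frm is not None: p,R=np.array(frm[0]),target(frm[1])
    d=R.T@(np.array(pos)-p); w=Ro.from_matrix(R.T@target(h)).as_rotvec(degrees=True)
    return w.round(2).tolist()+d.round(4).tolist()
if __name__=="__main__":
    p,R,o=pose(); print("t",o["time"],"pos",p.round(4),"heading",np.degrees(np.arctan2(R[1,1],R[0,1])).round(2),"tooldown",R[:,0].round(4),"F",o["wrist_force"].round(2),"M",o["torque"].round(2),"open",round(o["opening"],4),"q",o["q"].round(1))
    for a in sys.argv[1:]:
        v=[float(x) for x in a.split(",")]; print(a,rel(v[:3],v[3]), "from ideal",v[4:] and rel(v[:3],v[3],(v[4:7],v[7])))
E
python3 go.py .493,.0315,.12,81.8,.234,.498,.25,64.8
```

```text
t 1.1 pos [0.2342 0.4976 0.2503] heading 64.8 tooldown [-0. -0. -1.] F [0.26 0.06 0.58] M [-0.05  0.   -0.07] open 0.0857 q [64.8  5.  10.1 95.1  0.  90. ]
.493,.0315,.12,81.8,.234,.498,.25,64.8 [-17.0, -0.0, 0.0, 0.1303, -0.3116, 0.4327] from ideal [-17.0, 0.0, 0.0, 0.13, -0.3118, 0.433]
```

```bash
python3 -m handwheel '[[-5,0,0,0,-0.0312,0.0433,-1],[-10,0,0,0.0,-0.0624,0.0866,-1],[-17,0,0,0.02,-0.0936,0.13,-1],[-17,0,0,0.03,-0.125,0.173,-1],[-17,0,0,0.04,-0.156,0.216,-1],[-17,0,0,0.06,-0.187,0.26,-1],[-17,0,0,0.08,-0.218,0.303,-1],[-17,0,0,0.1,-0.25,0.346,-1],[-17,0,0,0.12,-0.281,0.39,-1],[-17,0,0,0.13,-0.312,0.433,-1],[-17,0,0,0.13,-0.312,0.433,-1],[-17,0,0,0.13,-0.312,0.433,-1]]' 70
python3 - <<'E'
from h import *
import go
from workcell import bot
print(go.pose()[0])
P={}
for n in("scene","top"): P[n]=bot.camera(n)
pickle.dump(P,open("p1.pkl","wb"))
crop(P["top"],200,130,100,130,4,"pics/t1.png")
crop(P["scene"],230,120,100,120,5,"pics/s1.png")
E
python3 go.py
```

```text
time: 2.6
ee_pos: [0.493, 0.031, 0.1203]
tcp_rot: [152.1, 90.0, 143.9]
wrist_force: [-0.2, -0.9, -0.6]
opening: 0.0851
[0.49298753 0.03101814 0.12034253]
t 2.7 pos [0.493  0.0318 0.1207] heading 81.87 tooldown [ 5.e-04  2.e-04 -1.e+00] F [ 0.13 -0.07  1.32] M [-0.01 -0.01  0.01] open 0.0855 q [  3.7  -3.3 -12.6  80.6   0.   11.8]
```

View pics/t1.png

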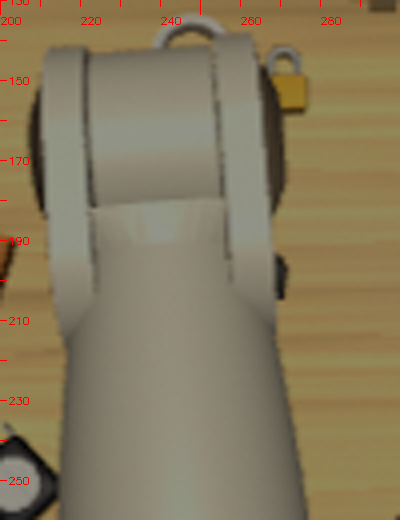

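View pics/s1.png

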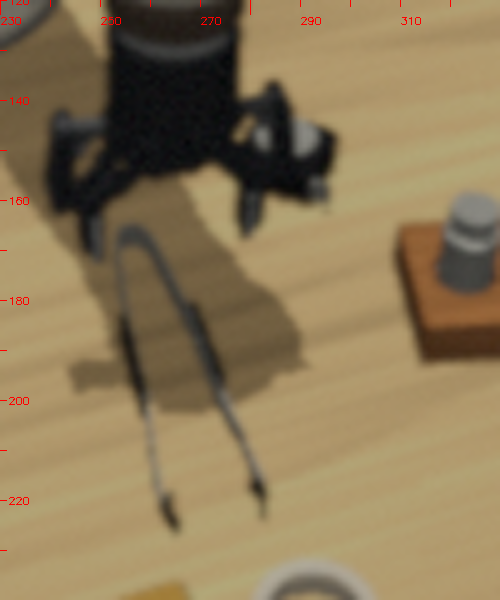

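```bash
python3 - <<'E'
from h import *
P=pickle.load(open("p1.pkl","rb"));S=P["scene"]
a=np.radians(81.87);y=np.array([np.cos(a),np.sin(a),0])
c=np.array([.493,.0315,0])
for z in(.101,.114):
    print(z,proj(S,[c+y*.049+[0,0,z],c-y*.049+[0,0,z]]).round(1))
print("seen right",230+245/5,120+235/5,"left",230+97/5,120+256/5)
E
```

```text
0.101 [[279.1 168. ]
 [247.9 173. ]]
0.114 [[279.2 164.9]
 [247.8 169.8]]
seen right 279.0 167.0 left 249.4 171.2
```

```bash
python3 -m handwheel '[[0,0,0,0.03,0,0,-1],[0,0,0,0.06,0,0,-1],[0,0,0,0.08,0,0,-1],[0,0,0,0.094,0,0,-1],[0,0,0,0.094,0,0,-1]]' 70; python3 go.py
python3 -m handwheel '[[0,0,0,0,0,0,-0.129],[0,0,0,0,0,0,-0.129],[0,0,0,0,0,0,-0.129],[0,0,0,0,0,0,-0.129],[0,0,0,0,0,0,-0.129],[0,0,0,0,0,0,-0.129],[0,0,0,0,0,0,-0.129]]' 70; python3 go.py
python3 - <<'E'
from h import *
from workcell import bot
p=bot.camera("scene")
crop(p,230,120,100,120,5,"pics/s2.png")
E
```

```text
time: 3.32
ee_pos: [0.4926, 0.0316, 0.0259]
tcp_rot: [-170.1, 89.9, -178.3]
wrist_force: [-0.4, 0.1, -0.0]
opening: 0.0859
t 3.325 pos [0.4926 0.0316 0.0259] heading 81.87 tooldown [-0.001 -0.    -1.   ] F [-0.41  0.06 -0.  ] M [-0.04  0.05  0.  ] open 0.0859 q [  3.7  -0.8 -20.8  70.    0.   11.8]
time: 4.2
ee_pos: [0.4941, 0.031, 0.0278]
tcp_rot: [14.3, 89.9, 6.1]
wrist_force: [-0.5, 0.3, 5.9]
opening: 0.0487
t 4.2 pos [0.4941 0.031  0.0278] heading 81.8 tooldown [ 2.6e-03  3.0e-04 -1.0e+00] F [-0.46  0.28  5.85] M [ 0.07  0.13 -0.04] open 0.0487 q [  3.6  -0.9 -20.7  70.    0.   11.8]
```

View pics/s2.png

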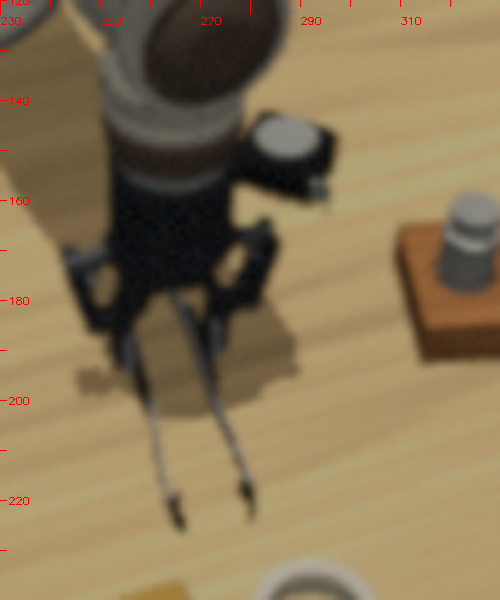

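```bash
python3 -m handwheel '[[0,0,0,-0.01,0,0,-0.129],[0,0,0,-0.03,0,0,-0.129],[0,0,0,-0.07,0,0,-0.129],[0,0,0,-0.1,0,0,-0.129],[0,0,0,-0.11,0,0,-0.129],[0,0,0,-0.11,0,0,-0.129],[0,0,0,-0.11,0,0,-0.129]]' 70; python3 go.py .456,-.298,.136,94
python3 - <<'E'
from h import *
from workcell import bot
P={}
for n in("scene","top"):
    p=bot.camera(n);P[n]=p
    for t in("jaws","tongs"): print(n,t,[([round(c*s,1) for c,s in zip(d["centre"],(512,384))],round(d["conf"],2)) for d in bot.tip_of(t,p)[:3]])
pickle.dump(P,open("p3.pkl","wb"))
crop(P["scene"],230,110,100,120,5,"pics/s3.png")
crop(P["top"],210,130,80,80,7,"pics/t3.png")
E
```

```text
time: 5.12
ee_pos: [0.4926, 0.0309, 0.1349]
tcp_rot: [-168.2, 89.9, -176.4]
wrist_force: [-0.2, -0.7, -0.2]
opening: 0.0483
t 5.125 pos [0.4926 0.0309 0.1349] heading 81.8 tooldown [-1.9e-03 -1.0e-04 -1.0e+00] F [-0.23 -0.74 -0.17] M [-0.01 -0.01 -0.  ] open 0.0483 q [  3.6  -3.4 -11.1  82.4   0.   11.8]
.456,-.298,.136,94 [-12.2, -0.11, 0.01, -0.0009, -0.3308, 0.0107] from ideal []
scene jaws [([272.7, 201.5], 0.75)]
scene tongs [([260.5, 168.8], 0.65)]
top jaws [([172.8, 197.7], 0.46)]
top tongs []
```

View pics/s3.png

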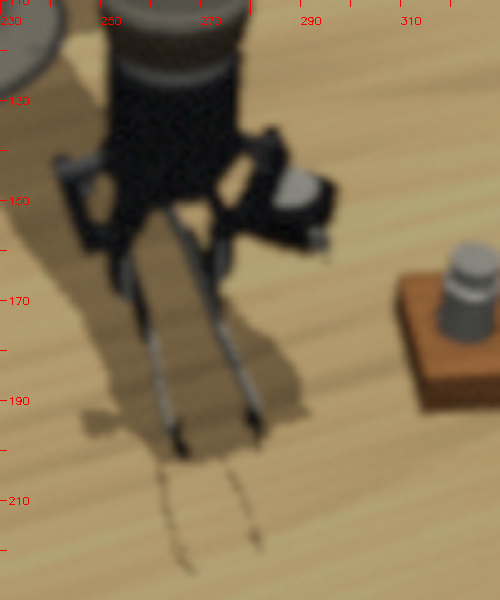

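View pics/t3.png

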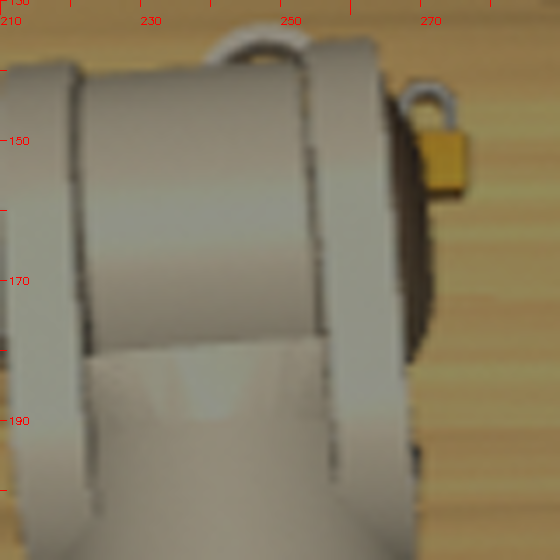

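```bash
python3 - <<'E'
from h import *
P=pickle.load(open("p3.pkl","rb"));S=P["scene"]
print("cams",(-S["R"].T@S["t"]).round(3),(-P["top"]["R"].T@P["top"]["t"]).round(3))
print("jaws net",onz(S,272.7,201.5,.107).round(4))
for u in((182,440),(255,425)): print(onz(S,230+(u[0]+.5)/5-.5,110+(u[1]+.5)/5-.5,.114).round(4))
a=np.radians(81.8-90);print("pred",.4926+.12*np.cos(a),.0309+.12*np.sin(a))
# prior picture jaws on bench, net
P0=pickle.load(open("p0.pkl","rb"))
print(onz(P0["scene"],271.6,221.7,0),onz(P0["top"],251.8,169.8,0), "tongs",onz(P0["scene"],261.6,193.8,0),onz(P0["top"],249.6,205.3,0))
# top fits
print("pan net",onz(P0["scene"],163.8,236.9,.06),onz(P0["top"],348.6,179,.06))
print("pocket net",onz(P0["scene"],353.8,176.9,.026),onz(P0["top"],158.9,192.2,.026))
crop(P0["scene"],115,190,100,90,8,"pics/s_scale.png")
E
```

```text
cams [ 1.226 -0.271  0.844] [ 0.32  -0.008  1.19 ]
jaws net [0.6253 0.0058 0.107 ]
[ 0.6108 -0.0086  0.114 ]
[0.615 0.034 0.114]
pred 0.6113731477089347 0.013784527955338594
[0.61261386 0.01104533 0.        ] [0.61842708 0.01888937 0.        ] tongs [0.49396524 0.0253747  0.        ] [0.49221955 0.02780355 0.        ]
pan net [ 0.59922955 -0.30239112  0.06      ] [ 0.56707408 -0.30549368  0.06      ]
pocket net [0.55565172 0.32979083 0.026     ] [0.53814542 0.33967166 0.026     ]
```

View pics/s_scale.png

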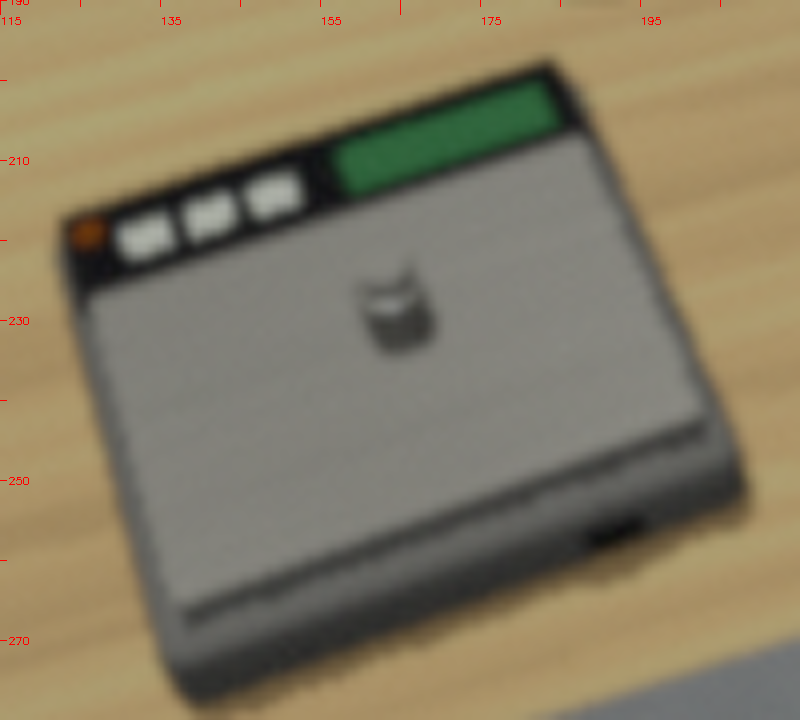

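```bash
cat > ov.py <<'E'
from h import *
def circ(p,c,r,z,n=40):
    a=np.linspace(0,2*np.pi,n); return proj(p,np.c_[c[0]+r*np.cos(a),c[1]+r*np.sin(a),np.full(n,z)])
def draw(p,u0,v0,w,h,s,name,circs):
    im=cv2.resize(p["frame"][v0:v0+h,u0:u0+w,::-1],None,fx=s,fy=s,interpolation=cv2.INTER_CUBIC)
    for pts,col in circs:
        q=((pts-[u0,v0]+.5)*s-.5).round().astype(int); cv2.polylines(im,[q.reshape(-1,1,2)],False,col,1)
    cv2.imwrite(name,im)
def weight(p,c,z,k,col):
    R,hc,rk,H={"w100":(.011,.026,.0095,.038),"w200":(.014,.034,.012,.048)}[k]
    return [(circ(p,c,R,z),col),(circ(p,c,R,z+hc),col),(circ(p,c,rk,z+H),col)]
E
python3 - <<'E'
from ov import *
exec(open("m.py").read().split("for n,pp")[0])
hx,hy=.069,.09
sp=px(115,190,8,[(92,297),(585,135),(705,420),(180,605)])
cs=[(-hx,-hy),(-hx,hy),(hx,hy),(hx,-hy)]
q,e=fit([(S,cs,sp,.06)],[.58,-.3,0]);print("pan S",q[:2].round(4),np.degrees(q[2]),e)
draw(S,140,210,40,40,15,"pics/o1.png",weight(S,(.577,-.2945),.06,"w100",(0,0,255)))
draw(T,325,155,40,40,15,"pics/o2.png",weight(T,(.577,-.2945),.06,"w100",(0,0,255)))
E
```

```text
pan S [ 0.5894 -0.3003] 3.677677722125464 [[0.1, 0.0], [0.4, 0.2], [0.6, 0.6], [0.9, 0.6]]
```

View pics/o1.png

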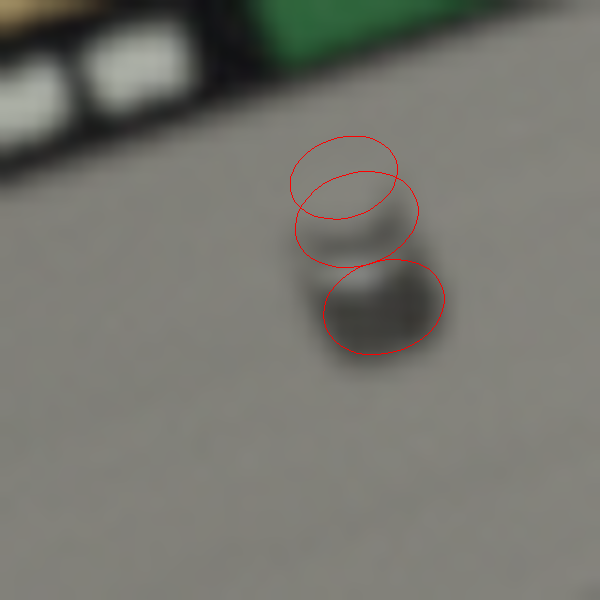

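View pics/o2.png

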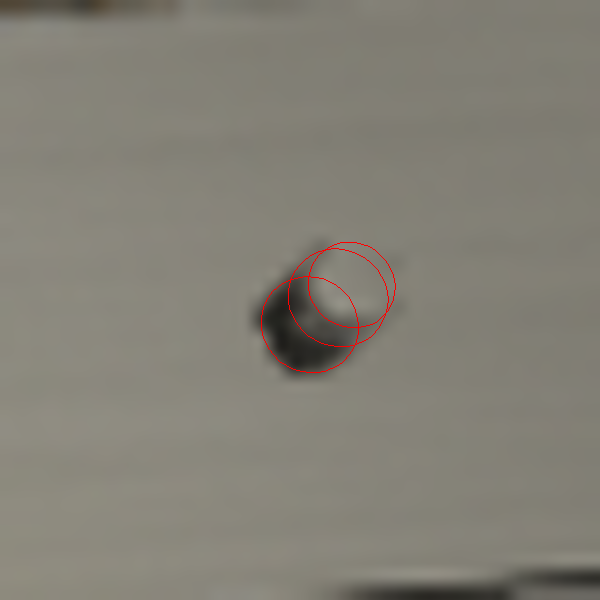

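```bash
python3 go.py .4603,-.3034,.16,94
```

```text
t 5.425 pos [0.4929 0.031  0.1358] heading 81.8 tooldown [-8.e-04 -1.e-04 -1.e+00] F [-0.2  -0.48 -1.  ] M [-0.01 -0.05 -0.01] open 0.0483 q [  3.6  -3.4 -11.   82.4  -0.   11.8]
.4603,-.3034,.16,94 [-12.2, -0.05, 0.01, -0.0242, -0.3356, 0.0154] from ideal []
```

```bash
python3 -m handwheel '[[-1,0,0,-0.012,-0.02,0.001,-0.129],[-3,0,0,-0.024,-0.06,0.003,-0.129],[-5,0,0,-0.024,-0.11,0.005,-0.129],[-7,0,0,-0.024,-0.16,0.007,-0.129],[-9,0,0,-0.024,-0.21,0.01,-0.129],[-11,0,0,-0.024,-0.26,0.012,-0.129],[-12.2,0,0,-0.024,-0.3,0.014,-0.129],[-12.2,0,0,-0.024,-0.325,0.015,-0.129],[-12.2,0,0,-0.024,-0.3356,0.0154,-0.129],[-12.2,0,0,-0.024,-0.3356,0.0154,-0.129],[-12.2,0,0,-0.024,-0.3356,0.0154,-0.129]]' 70; python3 go.py
python3 - <<'E'
from ov import *
from workcell import bot
P={}
for n in("scene","top"):
    p=bot.camera(n);P[n]=p
pickle.dump(P,open("p4.pkl","wb"))
crop(P["scene"],115,170,100,90,8,"pics/s4.png")
crop(P["top"],305,130,100,90,8,"pics/t4.png")
E
```

```text
time: 6.8
ee_pos: [0.4607, -0.3025, 0.1603]
tcp_rot: [95.9, 90.0, 99.9]
wrist_force: [0.3, 0.5, -0.7]
opening: 0.0484
t 6.8 pos [ 0.4607 -0.3025  0.1603] heading 94.05 tooldown [-0.e+00  2.e-04 -1.e+00] F [ 0.25  0.52 -0.67] M [ 0.01 -0.04 -0.07] open 0.0484 q [-33.3   4.3  -0.6  85.1   0.  -37.3]
```

View pics/s4.png

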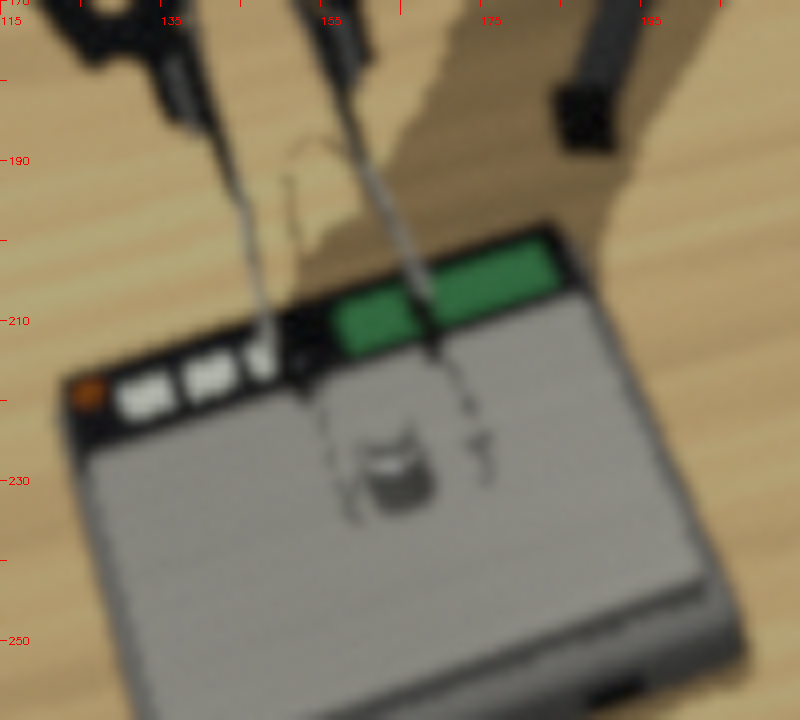

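View pics/t4.png

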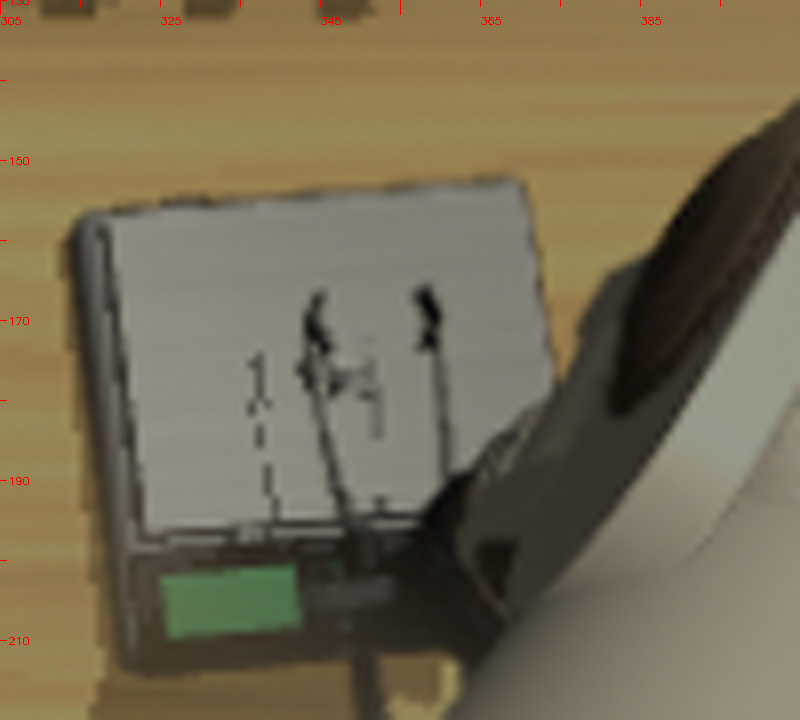

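```bash
cat > jm.py <<'E'
from h import *
def mid(p,u0,v0,s,a,b,z):
    f=lambda c:onz(p,u0+(c[0]+.5)/s-.5,v0+(c[1]+.5)/s-.5,z)
    A,B=f(a),f(b); return ((A+B)/2).round(4),A.round(4),B.round(4),np.linalg.norm(A-B).round(4)
E
python3 - <<'E'
from jm import *
P=pickle.load(open("p4.pkl","rb"))
print("top",mid(P["top"],305,130,8,(316,322),(429,318),.1445))
print("sc",mid(P["scene"],115,170,8,(303,385),(431,338),.1395))
a=np.radians(4.05);print("pred",.4607+.12*np.cos(a),-.3025+.12*np.sin(a))
E
```

```text
top (array([ 0.5785, -0.2932,  0.1445]), array([ 0.578 , -0.2709,  0.1445]), array([ 0.579 , -0.3155,  0.1445]), np.float64(0.0446))
sc (array([ 0.5896, -0.2938,  0.1395]), array([ 0.592 , -0.3149,  0.1395]), array([ 0.5872, -0.2726,  0.1395]), np.float64(0.0425))
pred 0.5804003355699524 -0.29402476168826
```

```bash
python3 -m handwheel '[[0,0,0,0.0,-0.001,-0.002,-0.129],[0,0,0,0.015,-0.001,-0.002,-0.129],[0,0,0,0.03,-0.001,-0.002,-0.129],[0,0,0,0.045,-0.001,-0.002,-0.129],[0,0,0,0.055,-0.001,-0.002,-0.129],[0,0,0,0.06,-0.001,-0.002,-0.129],[0,0,0,0.06,-0.001,-0.002,-0.129],[0,0,0,0.06,-0.001,-0.002,-0.129]]' 70; python3 go.py
python3 - <<'E'
from ov import *
from workcell import bot
P={}
for n in("scene","top"):
    p=bot.camera(n);P[n]=p
pickle.dump(P,open("p5.pkl","wb"))
crop(P["scene"],135,190,60,60,10,"pics/s5.png")
crop(P["top"],320,140,60,60,10,"pics/t5.png")
E
```

```text
time: 7.9
ee_pos: [0.4588, -0.3047, 0.1008]
tcp_rot: [-36.3, 90.0, -32.3]
wrist_force: [-0.0, -0.1, -1.3]
opening: 0.0484
t 7.9 pos [ 0.4588 -0.3047  0.1008] heading 94.0 tooldown [ 7.e-04 -4.e-04 -1.e+00] F [-0.02 -0.09 -1.29] M [-0.02 -0.03 -0.03] open 0.0484 q [-33.6   4.7  -6.7  78.5   0.  -37.6]
```

View pics/s5.png

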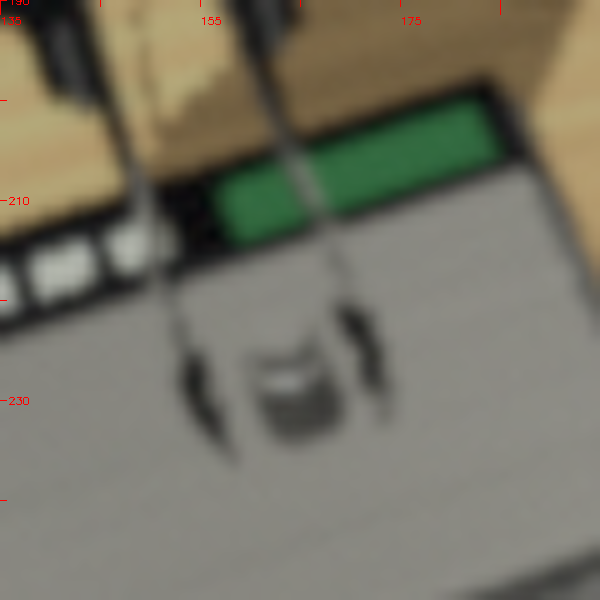

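View pics/t5.png

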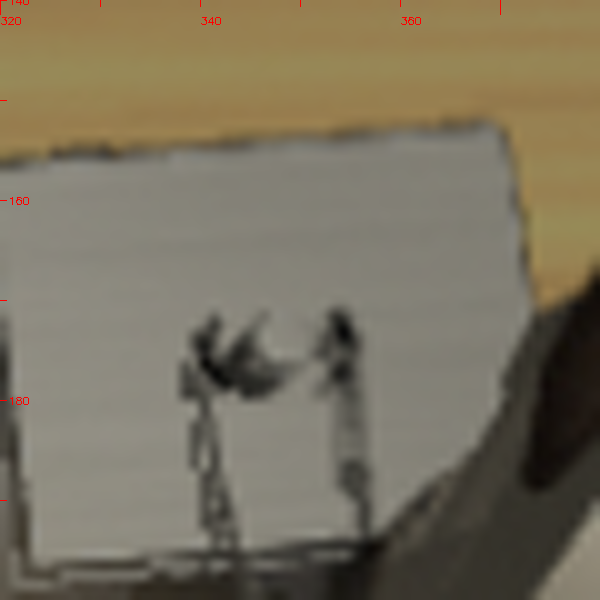

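```bash
python3 -m handwheel '[[0,0,0,-0.001,0,0,-0.13],[0,0,0,-0.001,0,0,0.0],[0,0,0,-0.001,0,0,0.1],[0,0,0,-0.001,0,0,0.2],[0,0,0,-0.001,0,0,0.3],[0,0,0,-0.001,0,0,0.3],[0,0,0,-0.001,0,0,0.3],[0,0,0,-0.001,0,0,0.3]]' 65; python3 go.py
python3 - <<'E'
from ov import *
from workcell import bot
P={}
for n in("scene","top"):
    p=bot.camera(n);P[n]=p
pickle.dump(P,open("p6.pkl","wb"))
crop(P["scene"],135,190,60,60,10,"pics/s6.png")
E
```

```text
time: 9.0
ee_pos: [0.4586, -0.3045, 0.1013]
tcp_rot: [-95.7, 90.0, -91.7]
wrist_force: [-0.8, -0.4, 0.1]
opening: 0.036
t 9.0 pos [ 0.4586 -0.3045  0.1013] heading 94.0 tooldown [-0.e+00 -1.e-04 -1.e+00] F [-0.84 -0.35  0.13] M [-0.03  0.03 -0.03] open 0.036 q [-33.6   4.7  -6.6  78.6  -0.  -37.6]
```

View pics/s6.png

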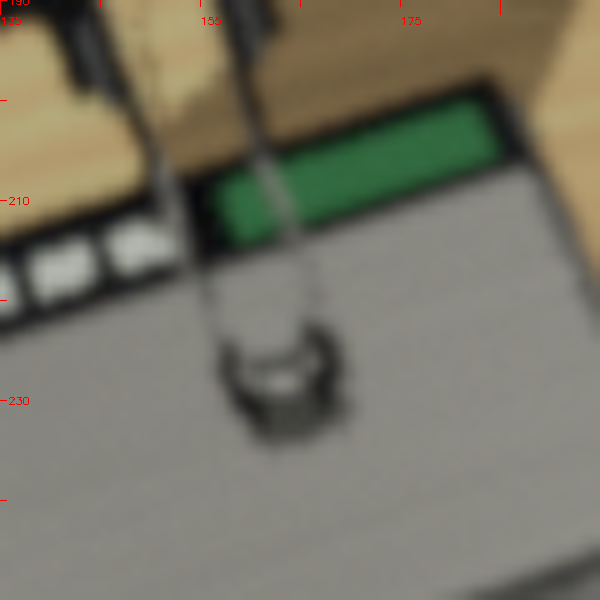

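```bash
python3 -m handwheel '[[0,0,0,-0.005,0,0,0.3],[0,0,0,-0.015,0,0,0.3],[0,0,0,-0.03,0,0,0.3],[0,0,0,-0.05,0,0,0.3],[0,0,0,-0.06,0,0,0.3],[0,0,0,-0.06,0,0,0.3],[0,0,0,-0.06,0,0,0.3]]' 65; python3 go.py
python3 - <<'E'
from ov import *
from workcell import bot
P={}
for n in("scene","top"):
    p=bot.camera(n);P[n]=p
pickle.dump(P,open("p7.pkl","wb"))
crop(P["scene"],130,170,60,60,10,"pics/s7.png")
crop(P["top"],320,140,60,60,10,"pics/t7.png")
E
```

```text
time: 9.98
ee_pos: [0.4584, -0.3044, 0.1607]
tcp_rot: [141.8, 90.0, 145.8]
wrist_force: [-0.3, 0.3, -2.4]
opening: 0.036
t 9.975 pos [ 0.4584 -0.3044  0.1607] heading 94.0 tooldown [-7.e-04  5.e-04 -1.e+00] F [-0.32  0.35 -2.42] M [0.02 0.03 0.04] open 0.036 q [-33.6   4.2  -0.7  85.2   0.  -37.6]
```

View pics/s7.png

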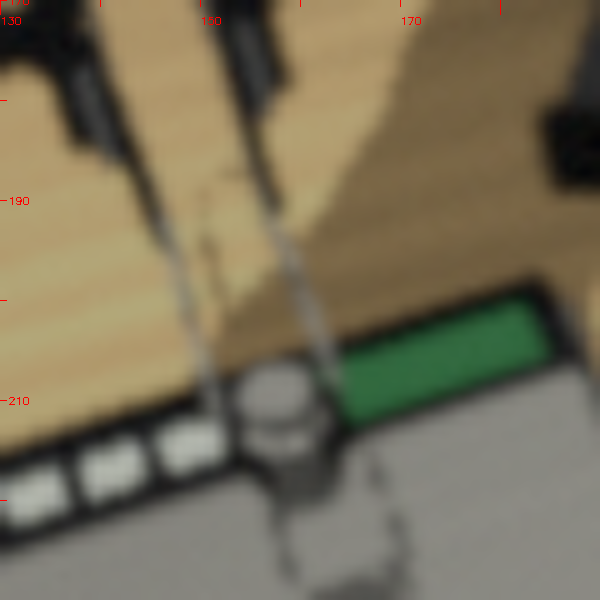

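View pics/t7.png

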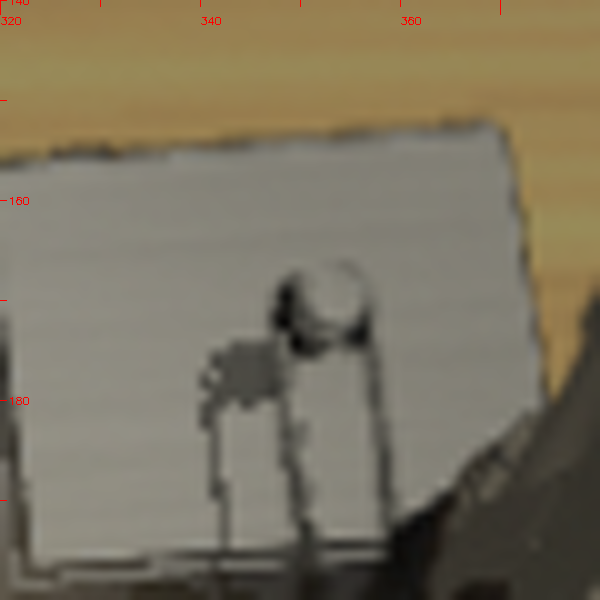

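```bash
python3 - <<'E'
from jm import *
P=pickle.load(open("p7.pkl","rb"))
z=.1574
print("top",onz(P["top"],320+33.25-.5,140+30.35-.5,z))
print("sc",onz(P["scene"],130+27.75-.5,170+39.55-.5,z))
a=np.radians(4);print("pred",.4584+.12*np.cos(a),-.3044+.12*np.sin(a))
E
```

```text
top [ 0.57433379 -0.29459955  0.1574    ]
sc [ 0.58402692 -0.29747355  0.1574    ]
pred 0.5781076860311789 -0.29602922315070496
```

```bash
python3 go.py .4268,.3757,.18,73.7
```

```text
t 10.075 pos [ 0.4583 -0.3043  0.1605] heading 94.0 tooldown [-1.1e-03  7.0e-04 -1.0e+00] F [-1.18 -0.13 -1.6 ] M [-0.03  0.16 -0.03] open 0.0361 q [-33.6   4.2  -0.7  85.2  -0.  -37.6]
.4268,.3757,.18,73.7 [20.3, -0.06, -0.03, -0.019, 0.6806, 0.016] from ideal []
```

```bash
python3 -m handwheel '[[0,0,0,-0.01,0.01,0,0.3],[1,0,0,-0.02,0.035,0.001,0.3],[2,0,0,-0.02,0.07,0.002,0.3],[3.5,0,0,-0.02,0.115,0.003,0.3],[5,0,0,-0.02,0.165,0.004,0.3],[6.5,0,0,-0.02,0.215,0.005,0.3],[8,0,0,-0.02,0.265,0.006,0.3],[10,0,0,-0.02,0.315,0.007,0.3],[11.5,0,0,-0.02,0.365,0.008,0.3],[13,0,0,-0.02,0.415,0.009,0.3],[14.5,0,0,-0.02,0.465,0.011,0.3],[16,0,0,-0.02,0.515,0.012,0.3],[17.5,0,0,-0.02,0.56,0.013,0.3],[18.5,0,0,-0.02,0.6,0.014,0.3],[19.5,0,0,-0.02,0.635,0.015,0.3],[20,0,0,-0.02,0.66,0.0155,0.3],[20.3,0,0,-0.02,0.675,0.016,0.3],[20.3,0,0,-0.02,0.6806,0.016,0.3],[20.3,0,0,-0.02,0.6806,0.016,0.3],[20.3,0,0,-0.02,0.6806,0.016,0.3]]' 65; python3 go.py
python3 - <<'E'
from ov import *
from workcell import bot
P={}
for n in("scene","top"):
    p=bot.camera(n);P[n]=p
pickle.dump(P,open("p8.pkl","wb"))
crop(P["scene"],300,120,100,75,8,"pics/s8.png")
crop(P["top"],120,150,100,75,8,"pics/t8.png")
E
```

```text
time: 12.58
ee_pos: [0.4272, 0.3749, 0.1815]
tcp_rot: [-4.0, 90.0, -20.4]
wrist_force: [-0.8, 0.1, -2.0]
opening: 0.0355
t 12.575 pos [0.4272 0.3749 0.1815] heading 73.66 tooldown [ 1.e-04 -0.e+00 -1.e+00] F [-0.8   0.08 -1.95] M [-0.    0.1   0.01] open 0.0355 q [41.3  6.6  4.2 87.6 -0.  57.6]
```

View pics/s8.png

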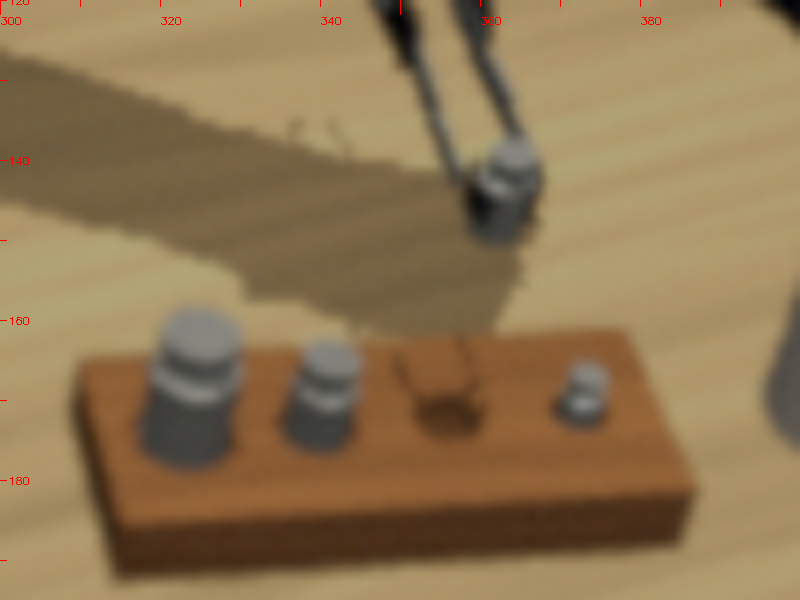

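View pics/t8.png

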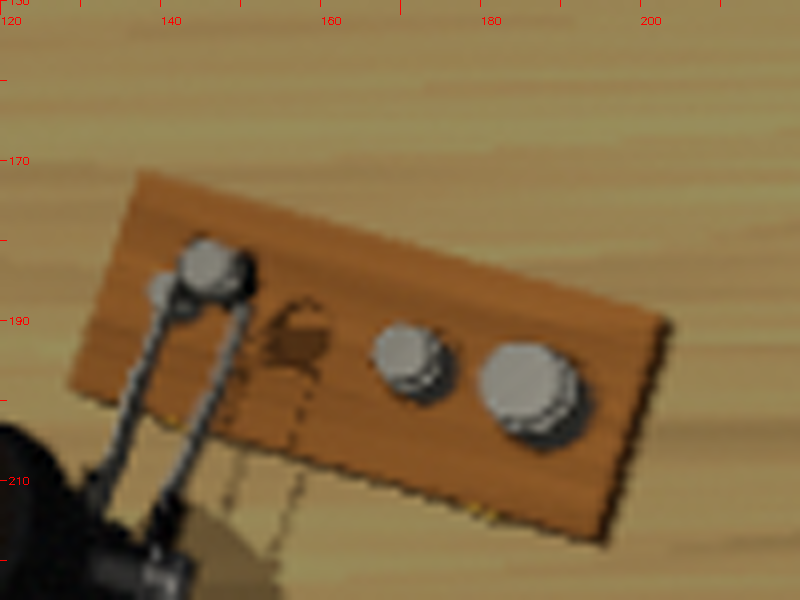

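```bash
cat > k8.py <<'E'
from jm import *
def c8(p,u0,v0,s,c,z): return onz(p,u0+(c[0]+.5)/s-.5,v0+(c[1]+.5)/s-.5,z)
E
python3 - <<'E'
from k8 import *
P=pickle.load(open("p8.pkl","rb"));T,S=P["top"],P["scene"]
a=np.radians(-16.34);pr=np.array([.4272+.12*np.cos(a),.3749+.12*np.sin(a),0]);print("pred",pr)
kt=c8(T,120,150,8,(210,267),.1782);ks=c8(S,300,120,8,(515,154),.1782)
print("knob top,sc",kt,ks)
pt=c8(T,120,150,8,(299,333),.036);ps=c8(S,300,120,8,(450,416),.036)
print("pocket raw",pt,ps)
print("corr",pt-(kt-pr),ps-(ks-pr))
E
```

```text
pred [0.54235309 0.34113959 0.        ]
knob top,sc [0.53867054 0.33581864 0.1782    ] [0.54845277 0.33582345 0.1782    ]
pocket raw [0.53989598 0.34368804 0.036     ] [0.54424375 0.34241763 0.036     ]
corr [ 0.54357854  0.349009   -0.1422    ] [ 0.53814407  0.34773377 -0.1422    ]
```

```bash
python3 - <<'E'
from ov import *
P=pickle.load(open("p8.pkl","rb"));T,S=P["top"],P["scene"]
z=.1402
draw(S,350,125,30,30,20,"pics/o3.png",weight(S,(.5475,.336),z,"w100",(0,0,255)))
draw(T,130,170,30,30,20,"pics/o4.png",weight(T,(.5387,.336),z,"w100",(0,0,255)))
E
```

```text
(no output)
```

View pics/o3.png

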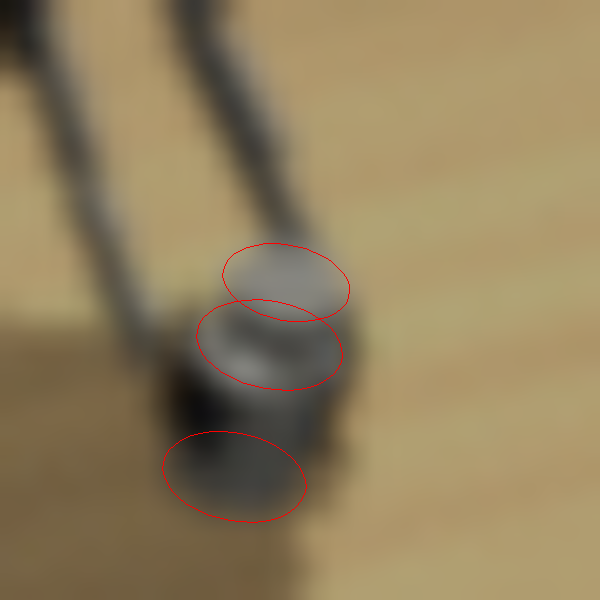

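View pics/o4.png

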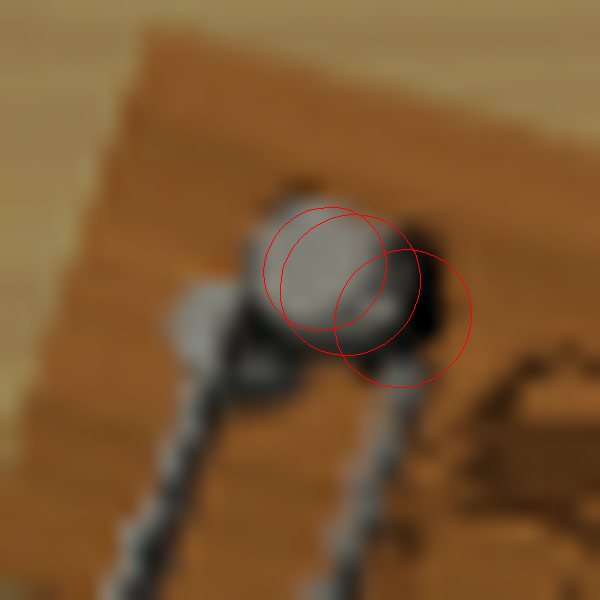

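```bash
python3 - <<'E'
from ov import *
P=pickle.load(open("p7.pkl","rb"));T,S=P["top"],P["scene"]
z=.1194
draw(S,145,195,30,30,20,"pics/o5.png",weight(S,(.584,-.2975),z,"w100",(0,0,255)))
draw(T,335,155,30,30,20,"pics/o6.png",weight(T,(.5743,-.2946),z,"w100",(0,0,255)))
a=cv2.imread("pics/o5.png");b=cv2.imread("pics/o6.png");cv2.imwrite("pics/o56.png",cv2.resize(np.hstack([a,b]),(800,400)))
E
```

```text
(no output)
```

View pics/o56.png

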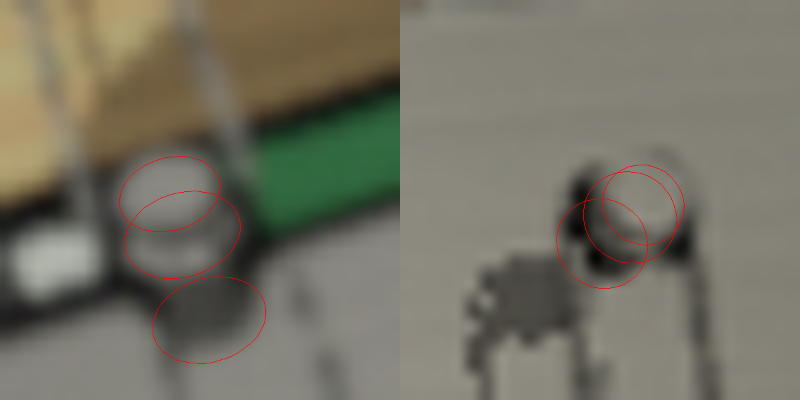

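```bash
python3 -m handwheel '[[0,0,0,0.01,0.002,-0.001,0.3],[0,0,0,0.03,0.0044,-0.0028,0.3],[0,0,0,0.055,0.0044,-0.0028,0.3],[0,0,0,0.075,0.0044,-0.0028,0.3],[0,0,0,0.085,0.0044,-0.0028,0.3],[0,0,0,0.09,0.0044,-0.0028,0.3],[0,0,0,0.09,0.0044,-0.0028,0.3],[0,0,0,0.09,0.0044,-0.0028,0.3]]' 65; python3 go.py
python3 - <<'E'
from ov import *
from workcell import bot
P={}
for n in("scene","top"):
    p=bot.camera(n);P[n]=p
pickle.dump(P,open("p9.pkl","wb"))
crop(P["scene"],330,140,60,50,13,"pics/s9.png")
crop(P["top"],130,165,60,45,13,"pics/t9.png")
E
```

```text
time: 13.68
ee_pos: [0.4259, 0.3808, 0.092]
tcp_rot: [56.1, 89.9, 39.8]
wrist_force: [0.0, 0.4, -3.0]
opening: 0.0358
t 13.675 pos [0.4259 0.3808 0.092 ] heading 73.7 tooldown [ 9.e-04  7.e-04 -1.e+00] F [ 0.02  0.42 -3.  ] M [-0.05  0.17 -0.04] open 0.0358 q [41.8  7.7 -4.5 77.8 -0.  58.1]
```

View pics/s9.png

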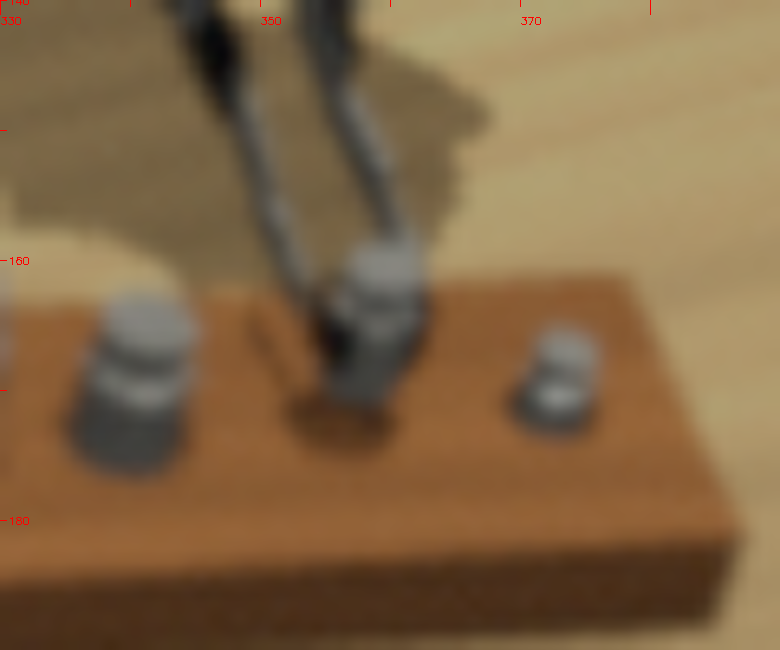

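View pics/t9.png

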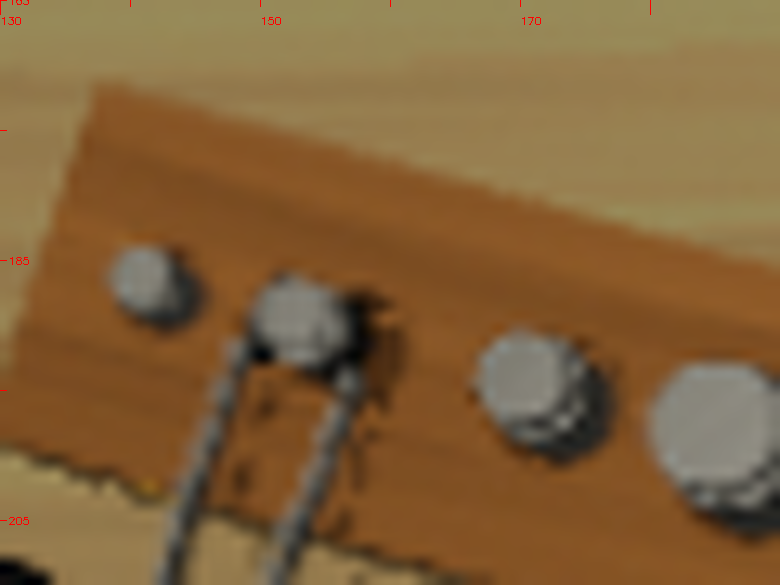

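```bash
python3 - <<'E'
from k8 import *
from ov import *
P=pickle.load(open("p9.pkl","rb"));T,S=P["top"],P["scene"]
a=np.radians(-16.3);pr=np.array([.4259+.12*np.cos(a),.3808+.12*np.sin(a),0]);print("pred",pr)
zt=.0887
kt=c8(T,130,165,13,(297,315),zt);ks=c8(S,330,140,13,(388,262),zt)
print("knob top,sc",kt,ks)
P8=pickle.load(open("p8.pkl","rb"));
pt=c8(T,120,150,8,(299,333),.036);ps=c8(S,300,120,8,(450,416),.036)
print("pocket raw",pt,ps,"need",pt-kt,ps-ks)
z=zt-.038
pk=[(circ(S,ps,.0135,.036),(0,255,0))]
draw(S,345,150,30,30,20,"pics/o7.png",weight(S,ks,z,"w100",(0,0,255))+pk)
draw(T,140,175,30,30,20,"pics/o8.png",weight(T,kt,z,"w100",(0,0,255))+[(circ(T,pt,.0135,.036),(0,255,0))])
draw(P8["scene"],345,150,30,30,20,"pics/o9.png",pk)
draw(P8["top"],140,175,30,30,20,"pics/o10.png",[(circ(T,pt,.0135,.036),(0,255,0))])
g=[cv2.imread(f"pics/o{i}.png") for i in(7,8,9,10)]
cv2.imwrite("pics/o710.png",cv2.resize(np.vstack([np.hstack(g[:2]),np.hstack(g[2:])]),(600,600)))
E
```

```text
pred [0.54107664 0.34711999 0.        ]
knob top,sc [0.53813111 0.34320412 0.0887    ] [0.54481515 0.34335037 0.0887    ]
pocket raw [0.53989598 0.34368804 0.036     ] [0.54424375 0.34241763 0.036     ] need [ 0.00176488  0.00048392 -0.0527    ] [-0.00057139 -0.00093274 -0.0527    ]
```

View pics/o710.png

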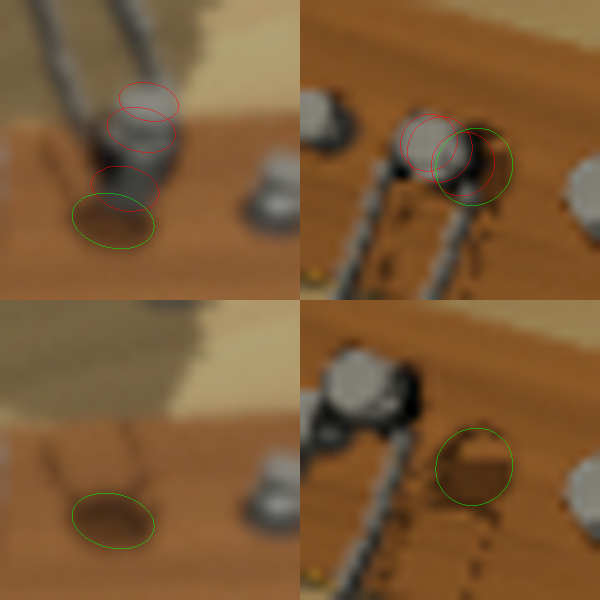

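```bash
python3 -m handwheel '[[0,0,0,0.004,0,0.0006,0.3],[0,0,0,0.008,0,0.0006,0.3],[0,0,0,0.011,0,0.0006,0.3],[0,0,0,0.013,0,0.0006,0.3],[0,0,0,0.013,0,0.0006,0.3]]' 65; python3 go.py
python3 - <<'E'
from ov import *
from workcell import bot
P={}
for n in("scene","top"):
    p=bot.camera(n);P[n]=p
pickle.dump(P,open("p10.pkl","wb"))
crop(P["scene"],335,150,40,30,20,"pics/s10.png")
crop(P["top"],140,175,30,30,20,"pics/t10.png")
E
```

```text
time: 14.4
ee_pos: [0.4261, 0.3803, 0.0781]
tcp_rot: [-124.1, 90.0, -140.4]
wrist_force: [-0.1, 0.3, -1.1]
opening: 0.0355
t 14.4 pos [0.4261 0.3803 0.0781] heading 73.7 tooldown [-3.e-04 -2.e-04 -1.e+00] F [-0.1   0.28 -1.1 ] M [ 0.02  0.06 -0.02] open 0.0355 q [41.8  8.  -5.7 76.3  0.  58.1]
```

View pics/s10.png

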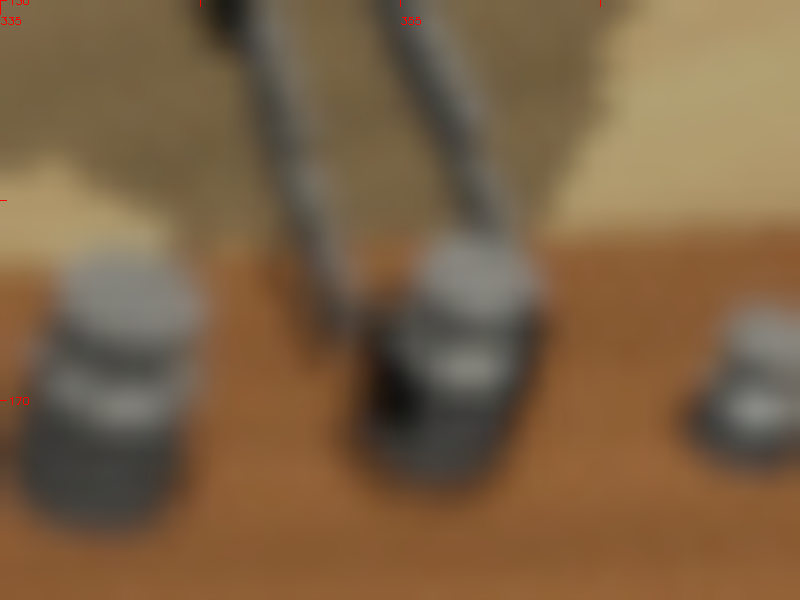

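View pics/t10.png

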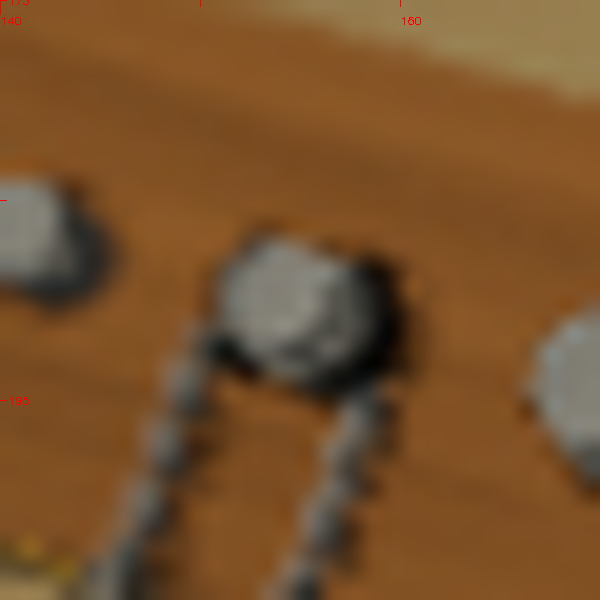

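```bash
python3 - <<'E'
from k8 import *
from ov import *
P=pickle.load(open("p10.pkl","rb"));T,S=P["top"],P["scene"]
zt=.0748
kt=c8(T,140,175,20,(285,303),zt);ks=c8(S,335,150,20,(478,270),zt)
pt=c8(T,120,150,8,(299,333),.036);ps=c8(S,300,120,8,(450,416),.036)
print(kt,ks,"need",(pt-kt).round(4),(ps-ks).round(4))
draw(S,345,150,30,30,20,"pics/o7.png",weight(S,ps,zt-.038,"w100",(0,0,255))+[(circ(S,ps,.0135,.036),(0,255,0))])
draw(T,140,175,30,30,20,"pics/o8.png",weight(T,pt,zt-.038,"w100",(0,0,255))+[(circ(T,pt,.0135,.036),(0,255,0))])
g=[cv2.imread(f"pics/o{i}.png") for i in(7,8)]
cv2.imwrite("pics/o11.png",cv2.resize(np.hstack(g),(800,400)))
E
```

```text
[0.53775536 0.34278579 0.0748    ] [0.54519833 0.34278276 0.0748    ] need [ 0.0021  0.0009 -0.0388] [-0.001  -0.0004 -0.0388]
```

View pics/o11.png

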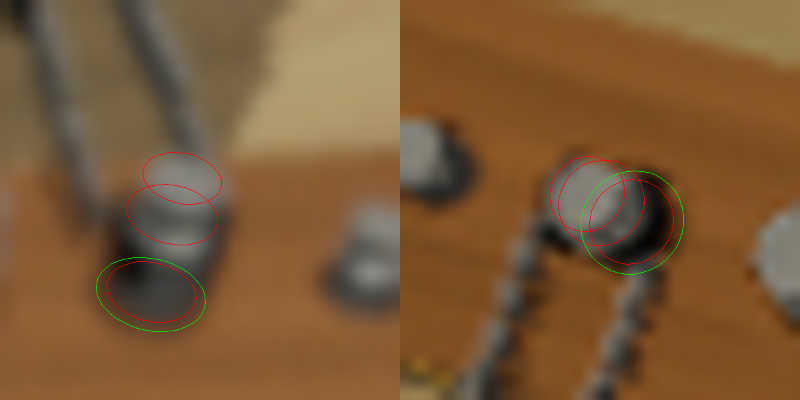

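```bash
python3 -m handwheel '[[0,0,0,0.002,0,0.0005,0.3],[0,0,0,0.004,0,0.0005,0.3],[0,0,0,0.005,0,0.0005,0.3],[0,0,0,0.005,0,0.0005,0.3]]' 65; python3 go.py
```

```text
time: 15.0
ee_pos: [0.4266, 0.3802, 0.0732]
tcp_rot: [-118.8, 90.0, -135.1]
wrist_force: [0.7, 0.1, -2.0]
opening: 0.0357
t 15.0 pos [0.4266 0.3802 0.0732] heading 73.7 tooldown [-1.e-04 -1.e-04 -1.e+00] F [ 0.66  0.13 -2.  ] M [0.01 0.17 0.04] open 0.0357 q [41.7  8.2 -6.  75.8 -0.  58. ]
```

```bash
python3 -m handwheel '[[0,0,0,0.002,0,0,0.3],[0,0,0,0.004,0,0,0.3],[0,0,0,0.005,0,0,0.3],[0,0,0,0.005,0,0,0.3]]' 65; python3 go.py;  python3 -m handwheel '[[0,0,0,0.0007,0,0,0.3],[0,0,0,0.0012,0,0,0.3],[0,0,0,0.0012,0,0,0.3]]' 65; python3 go.py
```

```text
time: 15.5
ee_pos: [0.4266, 0.3803, 0.0683]
tcp_rot: [-40.6, 90.0, -56.9]
wrist_force: [0.1, -0.5, -1.2]
opening: 0.036
t 15.5 pos [0.4266 0.3803 0.0683] heading 73.7 tooldown [ 0. -0. -1.] F [ 0.1  -0.55 -1.16] M [-0.02  0.11 -0.07] open 0.036 q [41.7  8.3 -6.4 75.3 -0.  58. ]
time: 15.88
ee_pos: [0.4267, 0.3803, 0.0672]
tcp_rot: [67.1, 90.0, 50.8]
wrist_force: [-1.1, 0.1, -0.4]
opening: 0.0357
t 15.875 pos [0.4267 0.3803 0.0672] heading 73.7 tooldown [ 1.e-04  1.e-04 -1.e+00] F [-1.1   0.12 -0.43] M [0.01 0.12 0.  ] open 0.0357 q [41.7  8.3 -6.5 75.1  0.  58. ]
```

```bash
python3 -m handwheel '[[0,0,0,0.0006,0,0,0.3],[0,0,0,0.001,0,0,0.3],[0,0,0,0.001,0,0,0.3]]' 65; python3 go.py
python3 - <<'E'
from ov import *
from workcell import bot
P={}
for n in("scene","top"):
    p=bot.camera(n);P[n]=p
pickle.dump(P,open("p12.pkl","wb"))
crop(P["scene"],335,150,40,30,20,"pics/s12.png")
E
```

```text
time: 16.25
ee_pos: [0.4269, 0.3803, 0.0662]
tcp_rot: [24.1, 90.0, 7.8]
wrist_force: [0.1, -1.4, 0.5]
opening: 0.0357
t 16.25 pos [0.4269 0.3803 0.0662] heading 73.7 tooldown [ 5.e-04  1.e-04 -1.e+00] F [ 0.11 -1.42  0.48] M [-0.09 -0.23  0.  ] open 0.0357 q [41.7  8.3 -6.6 75.  -0.  58. ]
```

View pics/s12.png

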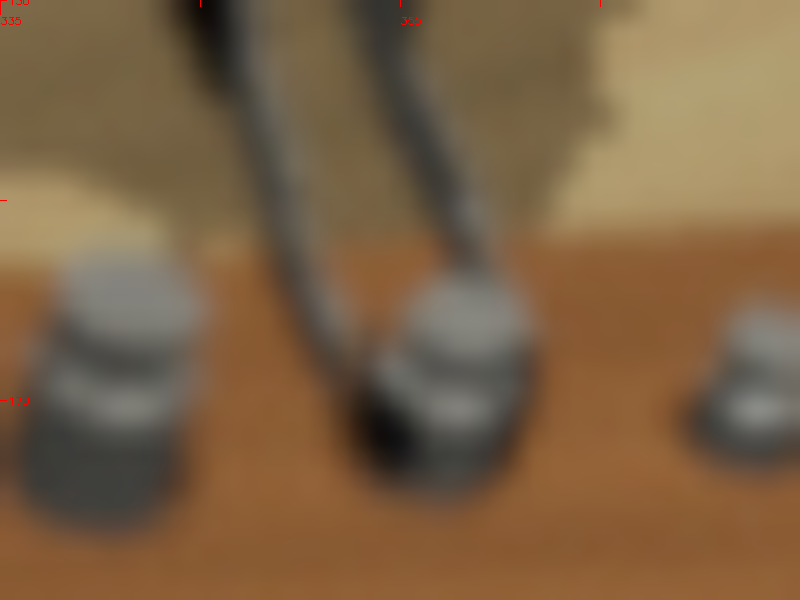

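```bash
python3 -m handwheel '[[0,0,0,0,0,0,0.15],[0,0,0,0,0,0,0.1],[0,0,0,0,0,0,0.05],[0,0,0,0,0,0,0.0],[0,0,0,0,0,0,-0.06],[0,0,0,0,0,0,-0.129],[0,0,0,0,0,0,-0.129],[0,0,0,0,0,0,-0.129]]' 65; python3 go.py
python3 - <<'E'
from ov import *
from workcell import bot
P={}
for n in("scene","top"):
    p=bot.camera(n);P[n]=p
pickle.dump(P,open("p13.pkl","wb"))
crop(P["scene"],335,150,40,30,20,"pics/s13.png")
crop(P["top"],130,170,50,40,15,"pics/t13.png")
E
```

```text
time: 17.35
ee_pos: [0.4266, 0.3803, 0.0661]
tcp_rot: [-167.5, 90.0, 176.2]
wrist_force: [0.3, 0.1, -2.0]
opening: 0.0482
t 17.35 pos [0.4266 0.3803 0.0661] heading 73.7 tooldown [-0.  0. -1.] F [ 0.33  0.1  -2.  ] M [0.01 0.06 0.02] open 0.0482 q [41.7  8.4 -6.6 75.   0.  58. ]
```

View pics/s13.png

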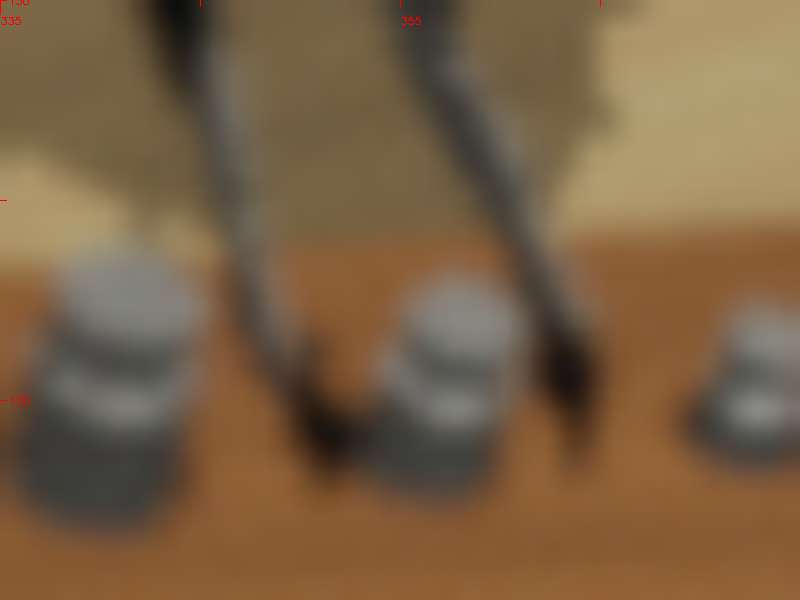

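View pics/t13.png

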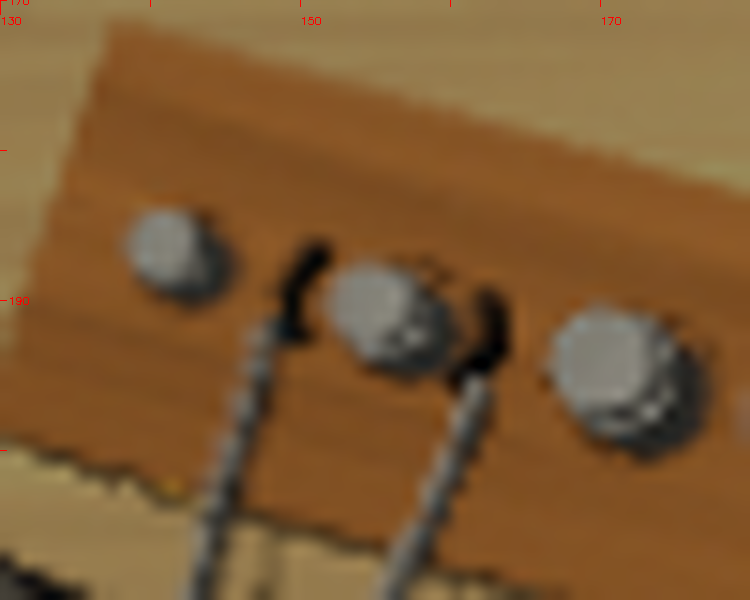

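```bash
python3 -m handwheel '[[0,0,0,-0.005,0,0,-0.129],[0,0,0,-0.015,0,0,-0.129],[0,0,0,-0.03,0,0,-0.129],[0,0,0,-0.05,0,0,-0.129],[0,0,0,-0.065,0,0,-0.129],[0,0,0,-0.07,0,0,-0.129],[0,0,0,-0.07,-0.015,0,-0.129],[0,0,0,-0.07,-0.035,0,-0.129],[0,0,0,-0.07,-0.05,0,-0.129],[0,0,0,-0.07,-0.056,0,-0.129],[0,0,0,-0.07,-0.056,0,-0.129],[0,0,0,-0.07,-0.056,0,-0.129]]' 65; python3 go.py
python3 - <<'E'
from ov import *
from workcell import bot
P={}
for n in("scene","top"):
    p=bot.camera(n);P[n]=p
pickle.dump(P,open("p14.pkl","wb"))
T,S=P["top"],P["scene"]
crop(S,310,125,70,60,11,"pics/s14.png")
crop(T,130,165,70,50,11,"pics/t14.png")
ps=(.5442,.3424);pt=(.5399,.3437)
draw(S,345,150,30,30,20,"pics/o7.png",weight(S,ps,.026,"w100",(0,0,255)))
draw(T,140,175,30,30,20,"pics/o8.png",weight(T,pt,.026,"w100",(0,0,255)))
g=[cv2.imread(f"pics/o{i}.png") for i in(7,8)]
cv2.imwrite("pics/o14.png",cv2.resize(np.hstack(g),(800,400)))
E
```

```text
time: 18.95
ee_pos: [0.4111, 0.3268, 0.1361]
tcp_rot: [84.6, 90.0, 68.3]
wrist_force: [-0.5, -0.2, -1.0]
opening: 0.0478
t 18.95 pos [0.4111 0.3268 0.1361] heading 73.71 tooldown [ 1.e-04  2.e-04 -1.e+00] F [-0.49 -0.21 -1.05] M [ 0.01 -0.08 -0.03] open 0.0478 q [38.5  0.8 -6.9 82.3  0.  54.8]
```

View pics/s14.png

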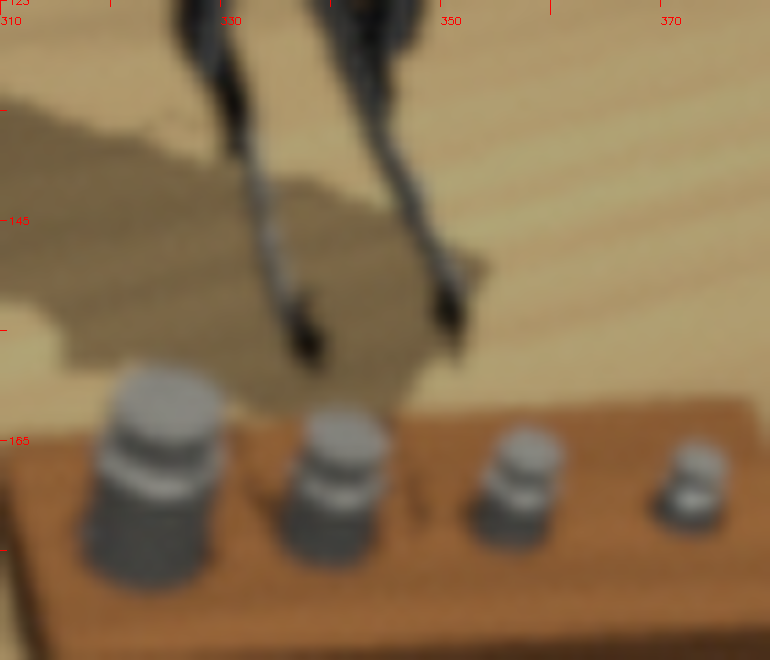

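View pics/t14.png

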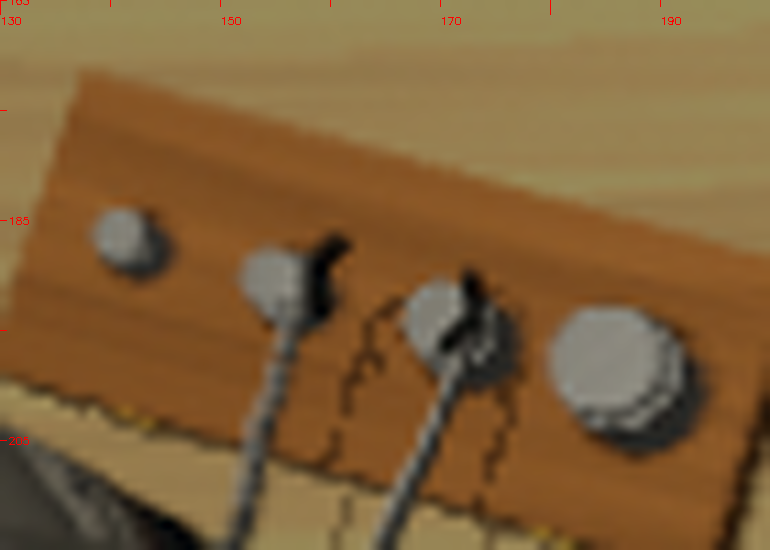

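View pics/o14.png

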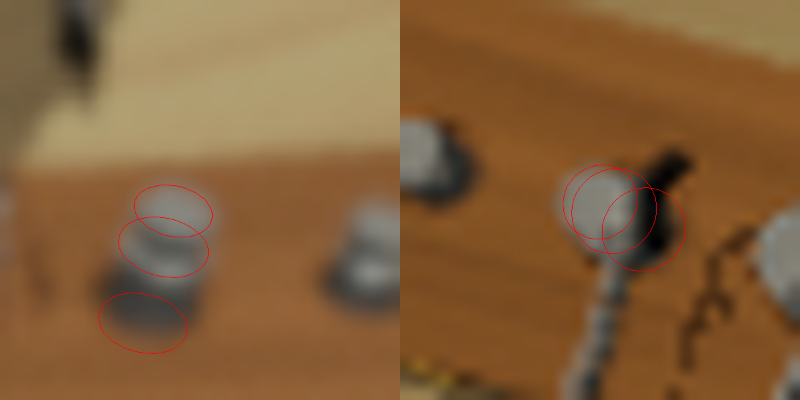

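```bash
python3 - <<'E'
from k8 import *
P=pickle.load(open("p14.pkl","rb"));T,S=P["top"],P["scene"]
print("T",mid(T,130,165,11,(325,262),(463,308),.1361-.0278+.013))
print("S",mid(S,310,125,11,(307,337),(450,305),.1361-.0278+.007))
print("w200 T",c8(T,130,165,11,(435,310),.074),"S",c8(S,310,125,11,(345,435),.074))
a=np.radians(-16.3);print("pred",.4111+.12*np.cos(a),.3268+.12*np.sin(a))
E
```

```text
T (array([0.5256, 0.2906, 0.1213]), array([0.5326, 0.3111, 0.1213]), array([0.5186, 0.2701, 0.1213]), np.float64(0.0433))
S (array([0.5268, 0.2915, 0.1153]), array([0.5255, 0.2686, 0.1153]), array([0.528 , 0.3145, 0.1153]), np.float64(0.046))
w200 T [0.5268653  0.29094724 0.074     ] S [0.52844532 0.28727815 0.074     ]
pred 0.5262766350370225 0.29311999492950547
```

```bash
python3 -m handwheel '[[0,0,0,0.01,-0.0015,0.001,-0.129],[0,0,0,0.025,-0.0015,0.001,-0.129],[0,0,0,0.04,-0.0015,0.001,-0.129],[0,0,0,0.055,-0.0015,0.001,-0.129],[0,0,0,0.063,-0.0015,0.001,-0.129],[0,0,0,0.066,-0.0015,0.001,-0.129],[0,0,0,0.066,-0.0015,0.001,-0.129]]' 65; python3 go.py
python3 - <<'E'
from ov import *
from workcell import bot
P={}
for n in("scene","top"):
    p=bot.camera(n);P[n]=p
pickle.dump(P,open("p15.pkl","wb"))
T,S=P["top"],P["scene"]
crop(S,310,140,60,45,13,"pics/s15.png")
crop(T,140,170,60,45,13,"pics/t15.png")
E
```

```text
time: 19.92
ee_pos: [0.4115, 0.3248, 0.0702]
tcp_rot: [47.7, 90.0, 31.4]
wrist_force: [-0.4, -0.6, -1.2]
opening: 0.0482
t 19.925 pos [0.4115 0.3248 0.0702] heading 73.7 tooldown [ 2.e-04  1.e-04 -1.e+00] F [-0.35 -0.59 -1.18] M [-0.05 -0.03  0.05] open 0.0482 q [ 38.3   1.9 -13.1  75.   -0.   54.6]
```

View pics/s15.png

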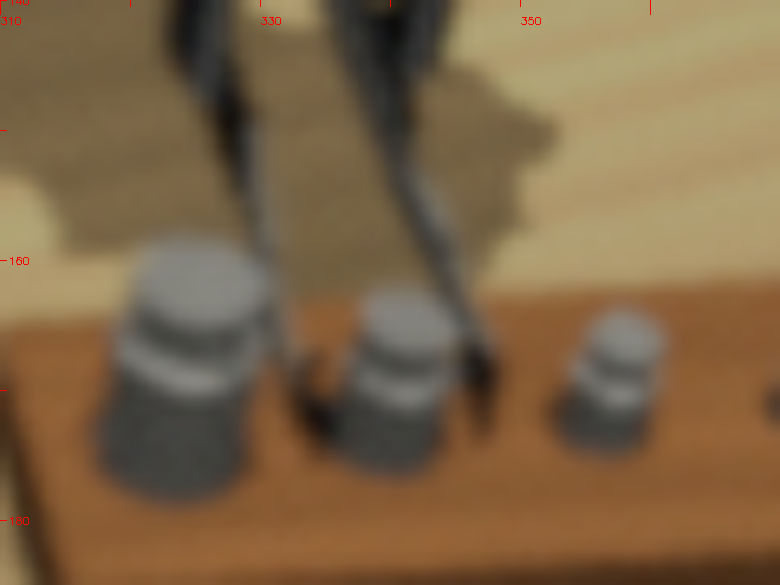

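View pics/t15.png

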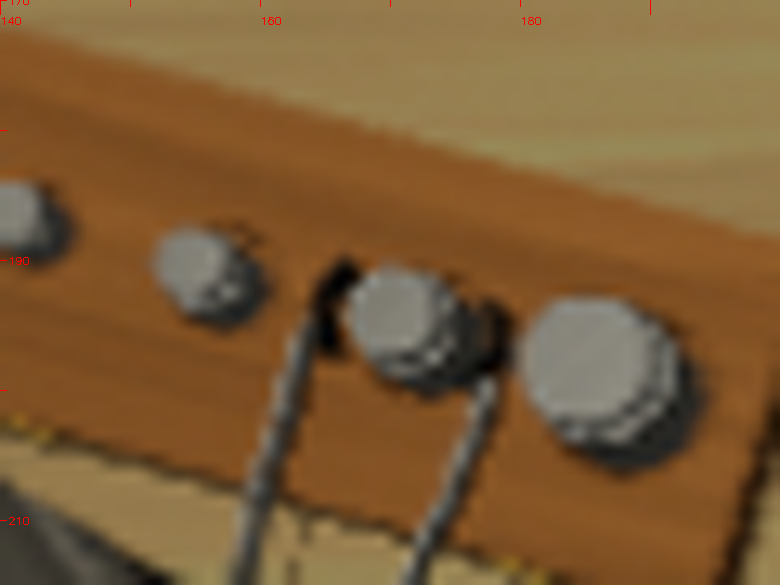

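```bash
python3 -m handwheel '[[0,0,0,0,0,0,-0.08],[0,0,0,0,0,0,-0.02],[0,0,0,0,0,0,0.05],[0,0,0,0,0,0,0.15],[0,0,0,0,0,0,0.25],[0,0,0,0,0,0,0.25],[0,0,0,0,0,0,0.25],[0,0,0,0,0,0,0.25]]' 75; python3 go.py
```

```text
time: 21.02
ee_pos: [0.4114, 0.3247, 0.07]
tcp_rot: [-105.3, 90.0, -121.7]
wrist_force: [-1.0, -1.8, 0.7]
opening: 0.0388
t 21.025 pos [0.4114 0.3247 0.07  ] heading 73.7 tooldown [-1.e-04 -2.e-04 -1.e+00] F [-1.04 -1.84  0.75] M [-0.45 -0.01 -0.23] open 0.0388 q [ 38.3   1.9 -13.1  75.   -0.   54.6]
```

```bash
python3 -m handwheel '[[0,0,0,0,-0.001,0,0.25],[0,0,0,-0.002,-0.001,0,0.25],[0,0,0,-0.005,-0.001,0,0.25],[0,0,0,-0.009,-0.001,0,0.25],[0,0,0,-0.014,-0.001,0,0.25],[0,0,0,-0.02,-0.001,0,0.25],[0,0,0,-0.03,-0.001,0,0.25],[0,0,0,-0.03,-0.001,0,0.25],[0,0,0,-0.03,-0.001,0,0.25]]' 75; python3 go.py
python3 - <<'E'
from ov import *
from workcell import bot
P={}
for n in("scene","top"):
    p=bot.camera(n);P[n]=p
pickle.dump(P,open("p16.pkl","wb"))
T,S=P["top"],P["scene"]
crop(S,310,130,60,50,13,"pics/s16.png")
crop(T,140,165,60,45,13,"pics/t16.png")
E
```

```text
time: 22.15
ee_pos: [0.4112, 0.3238, 0.1001]
tcp_rot: [38.1, 90.0, 21.8]
wrist_force: [-0.0, 0.2, -3.3]
opening: 0.0384
t 22.15 pos [0.4112 0.3238 0.1001] heading 73.7 tooldown [ 0.  0. -1.] F [-0.02  0.24 -3.33] M [0.07 0.22 0.04] open 0.0384 q [ 38.2   1.1 -10.6  78.3  -0.   54.5]
```

View pics/s16.png

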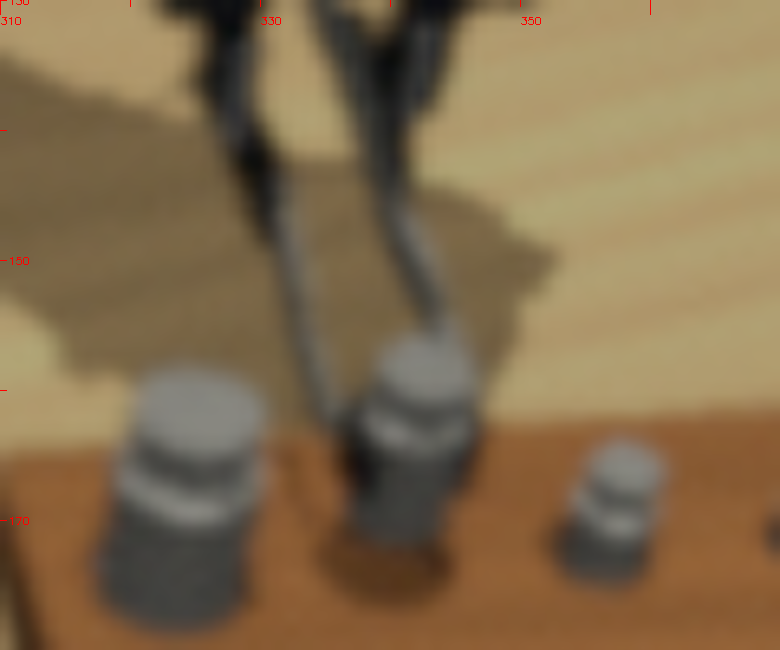

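View pics/t16.png

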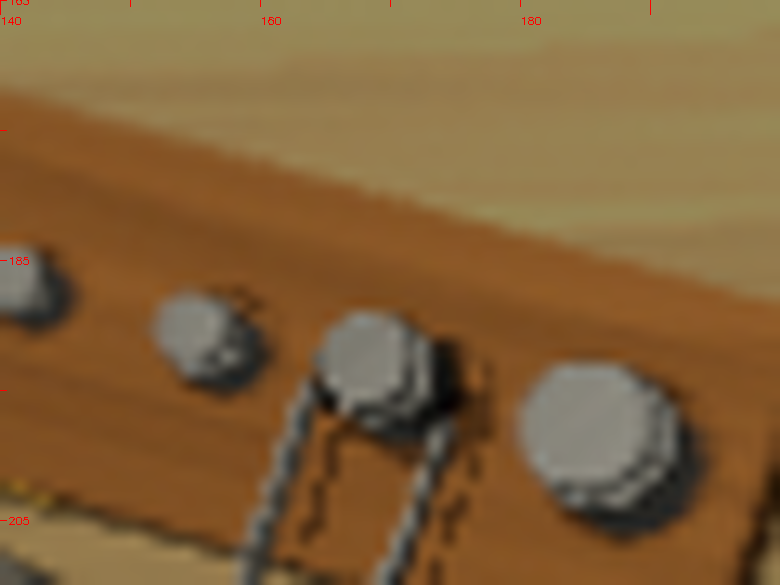

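```bash
python3 -m handwheel '[[0,0,0,-0.01,0,0,0.25],[0,0,0,-0.03,0,0,0.25],[0,0,0,-0.055,0,0,0.25],[0,0,0,-0.075,0,0,0.25],[0,0,0,-0.08,0,0,0.25],[0,0,0,-0.08,0,0,0.25]]' 75; python3 go.py .4663,-.3084,.18,94
```

```text
time: 23.0
ee_pos: [0.4112, 0.3239, 0.18]
tcp_rot: [81.5, 90.0, 65.2]
wrist_force: [-0.4, -0.1, -3.8]
opening: 0.0384
t 23.0 pos [0.4112 0.3239 0.18  ] heading 73.7 tooldown [ 1.e-04  2.e-04 -1.e+00] F [-0.38 -0.13 -3.77] M [0.06 0.23 0.04] open 0.0384 q [38.2  0.5 -2.4 87.1  0.  54.5]
.4663,-.3084,.18,94 [-20.3, 0.0, -0.01, -0.0001, -0.5914, 0.2303] from ideal []
```

```bash
python3 -m handwheel '[[0,0,0,0,-0.008,0.003,0.25],[-1,0,0,0,-0.025,0.01,0.25],[-2,0,0,0,-0.055,0.021,0.25],[-3,0,0,0,-0.09,0.035,0.25],[-4.5,0,0,0,-0.13,0.051,0.25],[-6,0,0,0,-0.17,0.066,0.25],[-7.5,0,0,0,-0.21,0.082,0.25],[-9,0,0,0,-0.25,0.097,0.25],[-10.5,0,0,0,-0.29,0.113,0.25],[-12,0,0,0,-0.33,0.128,0.25],[-13.5,0,0,0,-0.37,0.144,0.25],[-15,0,0,0,-0.41,0.16,0.25],[-16.5,0,0,0,-0.45,0.175,0.25],[-18,0,0,0,-0.49,0.191,0.25],[-19,0,0,0,-0.525,0.204,0.25],[-19.7,0,0,0,-0.555,0.216,0.25],[-20.3,0,0,0,-0.577,0.225,0.25],[-20.3,0,0,0,-0.588,0.229,0.25],[-20.3,0,0,0,-0.5914,0.2303,0.25],[-20.3,0,0,0,-0.5914,0.2303,0.25]]' 75
python3 -m handwheel '[[0,0,0,0.01,0,0,0.25],[0,0,0,0.025,0,0,0.25],[0,0,0,0.035,0,0,0.25],[0,0,0,0.04,0,0,0.25],[0,0,0,0.04,0,0,0.25],[0,0,0,0.04,0,0,0.25]]' 75; python3 go.py
python3 - <<'E'
from ov import *
from workcell import bot
P={}
for n in("scene","top"):
    p=bot.camera(n);P[n]=p
pickle.dump(P,open("p17.pkl","wb"))
T,S=P["top"],P["scene"]
crop(S,115,180,100,90,8,"pics/s17.png")
crop(T,305,140,80,75,8,"pics/t17.png")
E
```

```text
time: 25.5
ee_pos: [0.4661, -0.308, 0.18]
tcp_rot: [133.4, 90.0, 137.5]
wrist_force: [-0.6, 0.0, -1.9]
opening: 0.0384
time: 26.25
ee_pos: [0.4664, -0.3086, 0.1405]
tcp_rot: [-36.7, 90.0, -32.7]
wrist_force: [0.0, -0.0, -3.1]
opening: 0.0382
t 26.25 pos [ 0.4664 -0.3086  0.1405] heading 94.0 tooldown [ 5.e-04 -3.e-04 -1.e+00] F [ 0.01 -0.03 -3.14] M [-0.01  0.21  0.03] open 0.0382 q [-33.5   5.4  -1.6  83.    0.  -37.5]
```

View pics/s17.png

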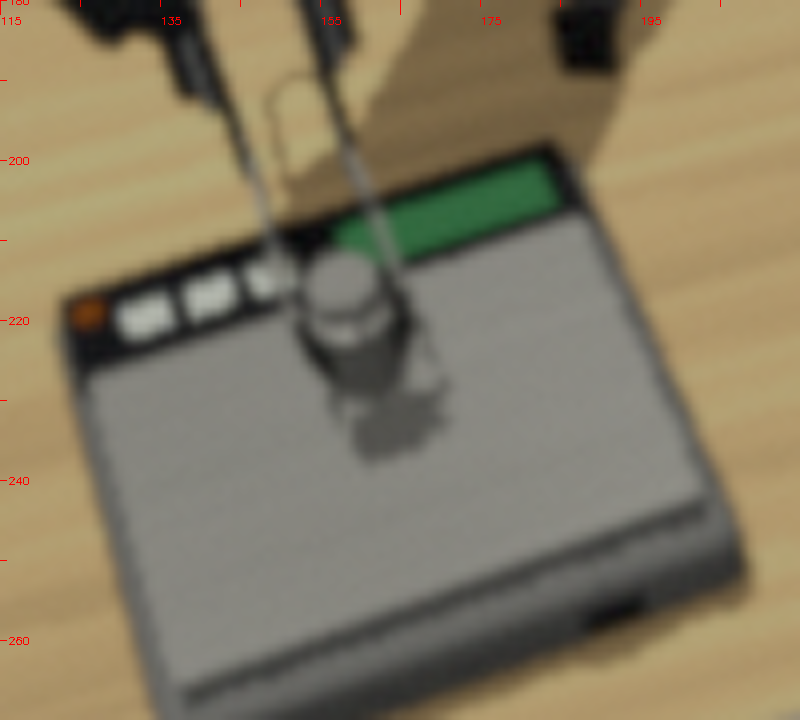

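View pics/t17.png

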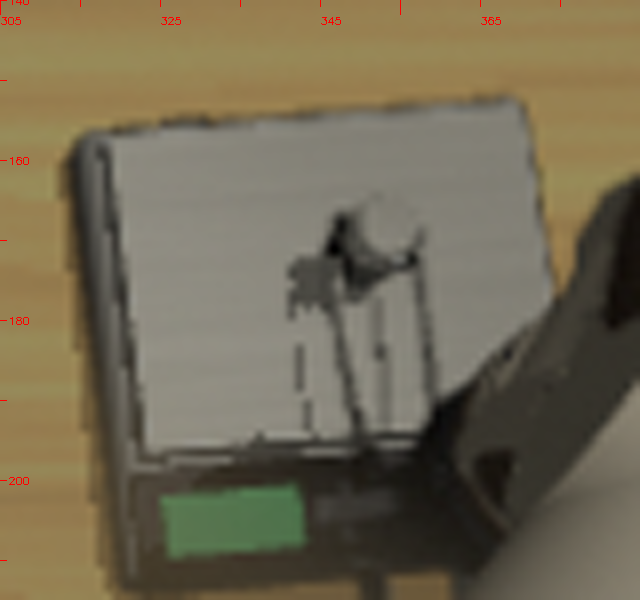

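```bash
python3 - <<'E'
from k8 import *
from ov import *
P=pickle.load(open("p17.pkl","rb"));T,S=P["top"],P["scene"]
kt=c8(T,305,140,8,(386,228),.1445);ks=c8(S,115,180,8,(343,282),.1445)
print(kt,ks,"need T",np.array([.5843,-.3003])-kt[:2],"S",np.array([.5894,-.3003])-ks[:2])
draw(S,135,200,40,40,15,"pics/o7.png",weight(S,ks,.0965,"w200",(0,0,255)))
draw(T,330,150,40,40,15,"pics/o8.png",weight(T,kt,.0965,"w200",(0,0,255)))
cv2.imwrite("pics/o17.png",cv2.resize(np.hstack([cv2.imread(f"pics/o{i}.png") for i in(7,8)]),(800,400)))
p=P["scene"];cv2.imwrite("pics/full17.png",cv2.resize(p["frame"][:,:,::-1],(800,600)))
E
```

```text
[ 0.58323623 -0.29876861  0.1445    ] [ 0.59160082 -0.3009876   0.1445    ] need T [ 0.00106377 -0.00153139] S [-0.00220082  0.0006876 ]
```

View pics/o17.png

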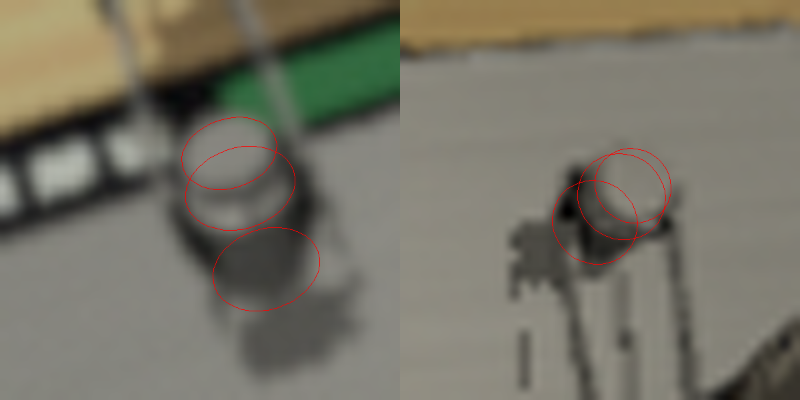

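View pics/full17.png

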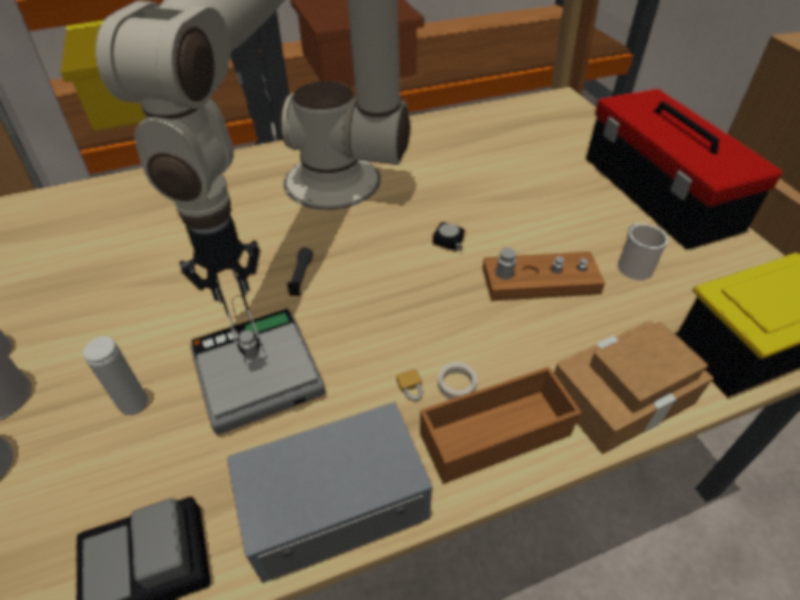

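```bash
python3 -m handwheel '[[0,0,0,0,0,0,0.25],[0,0,0,0,0,0,0.25],[0,0,0,0,0,0,0.25],[0,0,0,0,0,0,0.25]]' 75; python3 go.py; python3 -c "
from workcell import bot
print(bot.job_done())"
```

```text
time: 26.85
ee_pos: [0.4663, -0.3085, 0.1401]
tcp_rot: [-64.0, 90.0, -60.0]
wrist_force: [-0.3, -0.4, -3.7]
opening: 0.0382
t 26.85 pos [ 0.4663 -0.3085  0.1401] heading 94.0 tooldown [ 0.e+00 -1.e-04 -1.e+00] F [-0.28 -0.45 -3.73] M [ 0.    0.21 -0.02] open 0.0382 q [-33.5   5.4  -1.6  83.   -0.  -37.5]
the job is handed in; nothing more can be done
None
```

The job is done and handed in at about 27 s of the 56 s. I moved the 100 g weight from the pan into its pocket with the tongs and let go. I then lifted the 200 g weight out of its pocket, and the arm finished holding it above the middle of the empty pan.

**100 g weight:** After release, both camera views matched a weight standing upright on the pocket floor, to about 1–2 mm. As it was lowered, the wrist readings stayed low and showed only a light touch at the expected floor height.

**200 g weight:** It is upright and still, about 36 mm above the pan and within about 2 mm of its centre. The wrist load is about 3–4 N, which fits the tongs plus the weight. The grip is set to 75 N and the tongs are steady at 38.2 mm.

**Everything else:** The other weights and the things on the bench look unmoved in the last picture. I did not measure them again.

**Readings that disagreed:**
- The two cameras differed by 5–10 mm along x, so I aligned each step by comparing things within the same picture.
- At the block, the held weight appeared about 4–5 mm to one side of where the arm's pose put it. I corrected for this before lowering it.
- The gripper read about 3 mm narrower on each weight than the widths given for first contact. Both grips held.

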